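# Clear the drying station, balance the glazed lids, set the dryer

## Robot

A 6-joint arm with a two-finger parallel gripper is mounted at the origin on the work surface. World frame = base frame: x ahead of the robot, y to its left, z up, the work surface at z = 0. Lengths are in m, angles in rad, forces in N, time in s.
With the tool pointing down it reaches from about 0.375 to 0.9 m from the base axis. Payload 3.1 kg.
Tool frame: the origin (TCP) lies between the finger pads; the fingertips stand 19 mm ahead of it and the grasp point (between the pads) is the TCP; z points along the fingers, y is the line along which they close (so a half turn about z gives the same grasp; the last joint's range is limited). The gripper opens to 87 mm and grips with 3 to 60 N. Pads are 19 mm wide; open, the fingers measure 117 mm over their backs; the gripper's body (75 mm by 190 mm) begins 51 mm behind the grasp point.
Start: joints at [1.065, 0.527, 1.433, -0, 1.181, -0.178], TCP at [0.201, 0.592, 0.242] pointing down, gripper open.
Joint ranges: [-3.08, 3.08], [-0.75, 2.2], [0.22, 2.44], [-1.43, 4.57], [0, 2.65], [-2.85, 2.85]. Speed limits (rad/s): [2.79, 2.79, 3.14, 3.14, 3.14, 3.14].

## Interface

Orientations are given as a unit quaternion [x, y, z, w].
In Python, from rig import telemetry, viewer, hand_in gives the robot as it stands. The module is installed in compiled form; this text tells all that it offers.
- The arm moves only by the shell command python3 -m creep 'ROWS' [FORCE]. ROWS is JSON, a list of rows, each an object with "translation": the shift along the tool's x, y, z in mm, a list of three; "roll": the turn about the tool's z in degrees; "gripper": the finger opening in mm, from 0 to 87. In form: [{"translation": [tx, ty, tz], "roll": roll, "gripper": gripper}, ...]. A call has 1 to 5 rows; each row is the pose to reach, as a shift and turn from the pose commanded when the call began, along the tool's axes at that moment; what a row does not reach only later rows make up. A row lasts 1/12 s, in which the tool goes at most 41.7 mm and 7.16 degrees, less where a joint would pass 70% of its speed; a pose out of reach is approached as far as the arm can. A call with a gripper value outside its range is refused whole. The fingers move at their own pace and stop on an object; FORCE is the grip in N (left out, the last holds). Time passes only in rows, so rows that repeat a pose let the fingers close. It gives the time, the measured TCP pose, the force, the opening and the grip force at its end, in the units of the state.
- telemetry.get_obs(): the state, without advancing time (a new reading comes with each control period).
- viewer.camera(name): name is "scene" or "top" or "wrist"; returns the picture (384x512x3 uint8, blue, green, red); there is no depth.
- viewer.camera_info(name): a dict with "intrinsics" (3x3 intrinsics, pixels), "rvec" (rotation vector, rad) and "tvec" (3), from world to camera coordinates, as OpenCV has them; the wrist camera has in their place "hand_eye" (4x4, takes a point from camera to tool coordinates, whose origin is the TCP and whose axes are the flange's). Camera axes: x right, y down, z forward; pixel columns grow to the right and rows downward; lengths in m; the calibration is good to about 2 mm. A picture is of the moment at which its call begins: read the wrist's pose just before it. camera_info takes no time and is no camera call.
- hand_in(): hands the job in; it is judged then, once.
Trained networks look in the newest picture that a camera, given by its name, has taken for a name from the list of things; names that differ only in an ending like _2 or _b are one class to them, and where a whole thing is asked for, a point or a joint stands for the part that bears it (a point fixed in the world has none). Each returns a list of dicts, best first, with "p" (0 to 1); they miss things now and then, are a little off and sometimes report something else, mostly with a low value. They report only what shows in the picture. A call takes as long as a camera call.
- viewer.recognise(camera, thing): "bbox" ([left, top, width, height] in pixels, round what is visible of it).
The state is a dict: "time": time; "q": joint angles; "joint_velocities": joint speeds; "joint_torque": joint torques, N m; "position": TCP position; "tool_rot": TCP orientation; "ft_force": force on the tool from outside, world axes, zero at the start; "moment": the same for the moment, N m; "grip_width": finger opening in m; "grip_force": force on a finger pad.
Only numpy, scipy, OpenCV 4.12 (cv2) and the standard library are available. Lean on these libraries where they do the work, as an engineer would, in place of code of your own. Each camera call takes 0.05 s, during which the arm holds its last target. There are 200 camera calls.

## Task

Get the glaze-drying station ready: with the hand brush, sweep all the broken shards along the lane into the yellow catch tray (never touch shards with the gripper) and stand the brush back upright on its rubber pad. Then balance every green lid, knob up and level, on top of a white dome of its own, and only then slide the dryer's dimmer to the green mark. Let go of everything at the end, and leave the mugs, jar and spatula where they are.

Things in the scene. Friction and masses are not known exactly. Their poses are not given: they have to be found in the camera images.
- station: fixed drying station on the table; x away from the robot, z = 0 at the table. In mm: dark sweeping lane x -87..17, y -162..170, top z 28, with 10 high lips at its front (-x) and -y end; behind it a blue-grey plinth x 17..140, y -195..195, top z 38, with 4 white domes at x 55, y -120, -40, 40, 120. Open +y end drops into the yellow tray: inside x -91..16, y 170..276, floor z 4, walls to z 45
- pad: thin black rubber pad 120 x 80 x 4 mm on the table, the brush's place; origin at the centre of its underside, x along its long side
- brush: hand brush standing on its bristles: straw-coloured bristle block 86 (x) x 34 (y) mm, 30 mm high, under a red handle bar 90 (x) x 26 (y) mm from 30 to 72 mm height. Origin at the centre of the bristles' underside, z up through the handle; grip the handle across its 26 mm (along its y). 160 g
- dimmer (a joint): dryer's dimmer slider, 0 to 0.12 m, growing along the base's +y
- dimmer_top (a point): centre of the top of the black slider grip, 28 (base x) x 20 (base y) x 40 mm tall, its top 54.5 mm above the table; moves along the base's y
- dimmer_base: aluminium slider track 40 x 170 x 14 mm, fixed; origin at the centre of its underside, track along its y
- mark: small green pointer 22 x 6 x 24 mm standing against the track on the robot's side (31 mm from its centre line), same yaw as the track; origin at the centre of its underside. The slider is at the mark when the grip's centre is level with it along the track
- dome0 (a point): apex of a fixed white dome on the station: part of a ball of radius 42 mm, apex 20 mm above the plinth and 58 mm above the table
- dome1 (a point): apex of a fixed white dome on the station: part of a ball of radius 42 mm, apex 20 mm above the plinth and 58 mm above the table
- dome2 (a point): apex of a fixed white dome on the station: part of a ball of radius 42 mm, apex 20 mm above the plinth and 58 mm above the table
- dome3 (a point): apex of a fixed white dome on the station: part of a ball of radius 42 mm, apex 20 mm above the plinth and 58 mm above the table
- lid0: celadon-green mug lid, 60 g: flat round disc 58 mm across and 8 mm thick, with a round knob 20 mm across standing 21 mm above it (29 mm high in all); waits on a wooden board 16 mm thick. Origin at the centre of the flat underside, z up through the knob. May be absent
- lid1: celadon-green mug lid, 60 g: flat round disc 58 mm across and 8 mm thick, with a round knob 20 mm across standing 21 mm above it (29 mm high in all); waits on a wooden board 16 mm thick. Origin at the centre of the flat underside, z up through the knob. May be absent
- lid2: celadon-green mug lid, 60 g: flat round disc 58 mm across and 8 mm thick, with a round knob 20 mm across standing 21 mm above it (29 mm high in all); waits on a wooden board 16 mm thick. Origin at the centre of the flat underside, z up through the knob. May be absent
- lid3: celadon-green mug lid, 60 g: flat round disc 58 mm across and 8 mm thick, with a round knob 20 mm across standing 21 mm above it (29 mm high in all); waits on a wooden board 16 mm thick. Origin at the centre of the flat underside, z up through the knob. May be absent
- shard0: chunky ceramic shard, terracotta or white, 18 to 26 mm across and 16 mm high; origin at its underside's centre. May be absent
- shard1: chunky ceramic shard, terracotta or white, 18 to 26 mm across and 16 mm high; origin at its underside's centre. May be absent
- shard2: chunky ceramic shard, terracotta or white, 18 to 26 mm across and 16 mm high; origin at its underside's centre. May be absent
- shard3: chunky ceramic shard, terracotta or white, 18 to 26 mm across and 16 mm high; origin at its underside's centre. May be absent
- shard4: chunky ceramic shard, terracotta or white, 18 to 26 mm across and 16 mm high; origin at its underside's centre. May be absent
- mug_a: bystander: white upturned mug, 82 mm across, 89 mm high
- mug_b: bystander: green upturned mug, 82 mm across, 89 mm high
- glaze_jar: bystander: blue glaze jar, 66 mm across, 85 mm high
- spatula: bystander: metal spatula, 200 mm, lying on the table

How it is judged:
By the outcome, as a careful person would: the job done as asked, in the order asked, and still so for the second after the job is handed in, with the robot touching nothing.
Of lid0, lid1, lid2, lid3 only 3 to 4 are there at a start; the rules pass over those that are not, and their reading is None.
Of shard0, shard1, shard2, shard3, shard4 only 3 to 5 are there at a start; the rules pass over those that are not, and their reading is None.
At some moment in a run one of lid0, lid1, lid2, lid3 may be knocked a few centimetres aside while the robot is not near it.
Once in a run the grip may slacken for a moment while it holds something.
It also fails if it takes over 210 s, if anything falls off the work surface, if the arm or the gripper's body presses on something with over 40 N, if the wrist force passes 120 N, or if a joint passes its speed limit or range.

## Working session

There is one attempt and no reset: what is moved stays moved. The work goes in short steps, Python scripts to look and compute and a shell command to move; the robot and the scene stay as the last step left them, time stands still between calls to the robot, and variables do not carry over. Pictures are saved under pics/ and viewed, at most 14 in all, crops included, and the job is handed in when it is done.

```bash
mkdir -p pics
cat > h.py <<'E'
import numpy as np, cv2
from scipy.spatial.transform import Rotation as R
from rig import telemetry, viewer
def cam(name):
    i=viewer.camera_info(name); K=np.array(i["intrinsics"])
    if name=="wrist":
        o=telemetry.get_obs(); T=np.eye(4);T[:3,:3]=R.from_quat(o["tool_rot"]).as_matrix();T[:3,3]=o["position"]
        M=T@np.array(i["hand_eye"]); return K,M[:3,:3],M[:3,3]
    Rc=cv2.Rodrigues(np.array(i["rvec"],float))[0]; t=np.array(i["tvec"],float).ravel()
    return K,Rc.T,-Rc.T@t
def ray(c,uv,z):
    K,Rw,p=c; d=Rw@np.linalg.inv(K)@np.array([uv[0],uv[1],1.]); return p+d*(z-p[2])/d[2]
def proj(c,P):
    K,Rw,p=c; q=K@(Rw.T@(np.asarray(P)-p)); return q[:2]/q[2]
def snap(name,f=None,s=1):
    c=cam(name); im=viewer.camera(name)
    if f: cv2.imwrite("pics/"+f,im if s==1 else cv2.resize(im,None,fx=s,fy=s,interpolation=cv2.INTER_CUBIC))
    return c,im
E
python3 - <<'E'
from h import *
for n in("top","scene"):
    c,im=snap(n,n+"0.png",1.5); print(n,c[2].round(3),c[1].round(2).tolist(),c[0][0,0])
    if n=="top":
      for t in["brush","pad","dimmer","dimmer_base","mark","lid0","shard0","station","mug_a","glaze_jar","spatula"]:
        for d in viewer.recognise(n,t)[:6]:
            b=d["bbox"]; uv=(b[0]+b[2]/2,b[1]+b[3]/2); print(t,round(d["p"],2),np.round(b),ray(c,uv,0.03).round(3))
o=telemetry.get_obs();print(o["position"],R.from_quat(o["tool_rot"]).as_matrix().round(3).tolist())
E
```

```text
top [0.329 0.006 1.326] [[0.01, -0.99, 0.13], [-1.0, -0.01, -0.02], [0.02, -0.13, -0.99]] 421.0333998534749
brush 0.6 [115. 179.  17.  31.] [0.506 0.407 0.03 ]
pad 0.64 [114. 183.  23.  38.] [0.484 0.402 0.03 ]
pad 0.23 [297. 211.   8.   6.] [ 0.45  -0.141  0.03 ]
dimmer 0.44 [296. 209.   5.  10.] [ 0.451 -0.133  0.03 ]
dimmer_base 0.9 [256. 210.  56.  14.] [ 0.442 -0.089  0.03 ]
lid0 0.68 [385. 172.  19.  19.] [ 0.557 -0.435  0.03 ]
lid0 0.6 [358. 174.  17.  20.] [ 0.547 -0.347  0.03 ]
lid0 0.53 [356. 198.  16.  18.] [ 0.474 -0.338  0.03 ]
lid0 0.38 [162. 111. 156.  79.] [0.65 0.05 0.03]
shard0 0.59 [294. 208.  11.  10.] [ 0.454 -0.135  0.03 ]
station 0.55 [165. 114. 152.  74.] [0.649 0.048 0.03 ]
mug_a 0.68 [363. 129.  30.  32.] [ 0.673 -0.389  0.03 ]
mug_a 0.66 [323. 247.  26.  36.] [ 0.297 -0.247  0.03 ]
mug_a 0.57 [163. 114. 152.  75.] [0.648 0.053 0.03 ]
glaze_jar 0.73 [107. 129.  28.  26.] [0.672 0.425 0.03 ]
glaze_jar 0.18 [386. 198.  20.  18.] [ 0.477 -0.438  0.03 ]
spatula 0.9 [125. 247.  52.  59.] [0.259 0.313 0.03 ]
scene [ 1.472 -0.074  0.873] [[0.05, 0.62, -0.78], [1.0, -0.03, 0.04], [0.0, -0.78, -0.62]] 481.75747006678097
[0.20118018 0.59170793 0.24157051] [[-0.947, 0.322, 0.0], [0.322, 0.947, 0.0], [-0.0, 0.0, -1.0]]
```

Run:
```python
import cv2
a=cv2.imread("pics/top0.png"); b=a[150:400,135:630]; cv2.imwrite("pics/t0c.png",cv2.resize(b,None,fx=1.6,fy=1.6,interpolation=cv2.INTER_CUBIC))
```

```text
(no output)
```

View pics/t0c.png

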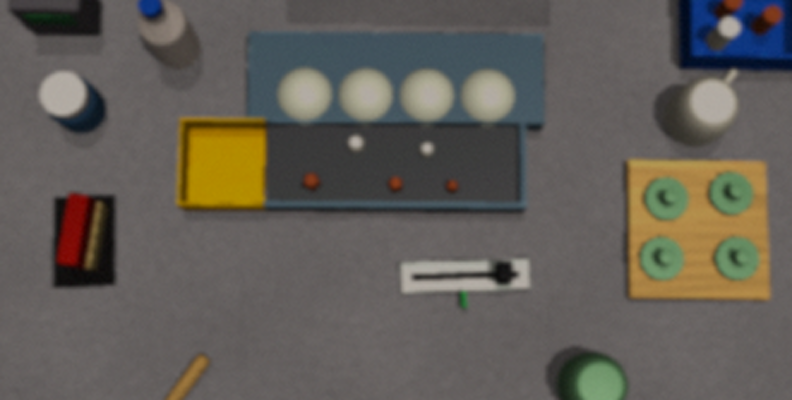

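View pics/scene0.png

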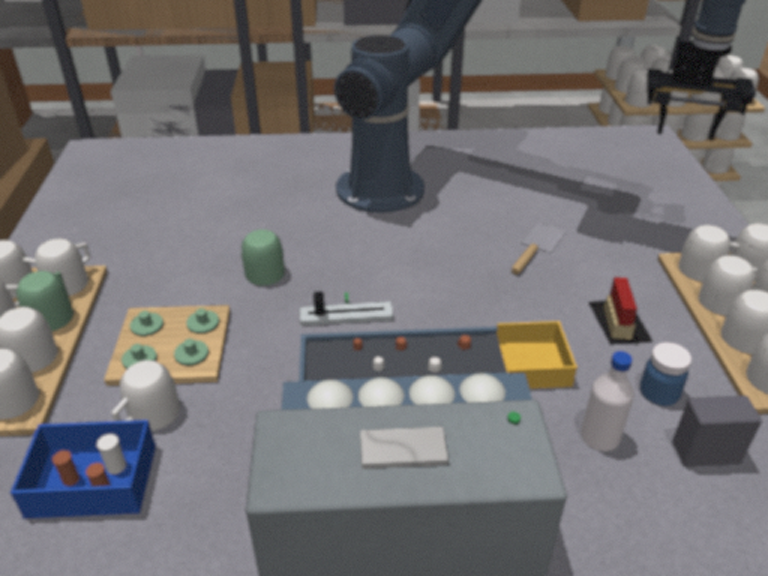

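The top view shows the station with three terracotta shards at crop pixels (311,181), (395,184) and (452,185), and two white ones at (355,142) and (427,148). The brush is upright on its pad at left, around (75,230). Four lids sit on the board at right, around (662–737, 192–258). The scene view confirms this and shows the dryer hood behind the domes. Next I'll move to look at the brush with the wrist camera.

```bash
python3 -m creep '[{"translation":[-40,-10,-10],"roll":-6,"gripper":60},{"translation":[-80,-22,-20],"roll":-12,"gripper":60},{"translation":[-115,-35,-30],"roll":-18.8,"gripper":60},{"translation":[-150,-45,-40],"roll":-18.8,"gripper":60},{"translation":[-190,-60,-50],"roll":-18.8,"gripper":60}]'
cat > tell.py <<'E'
import sys; from h import *
# usage: tell.py x y z yawdeg(of tool x axis) [x y z yaw ...]  (shift of TCP, mm, in current tool axes)
o=telemetry.get_obs(); Rm=R.from_quat(o["tool_rot"]).as_matrix(); p=np.array(o["position"])
yaw=np.degrees(np.arctan2(Rm[1,0],Rm[0,0]))
print("t",round(o["time"],2),"p",p.round(4),"yaw",round(yaw,2),"q6",round(o["q"][5],2),"w",round(o["grip_width"],4),"gf",round(o["grip_force"],1),"F",np.round(o["ft_force"],1))
a=list(map(float,sys.argv[1:]))
for i in range(0,len(a),4):
    s=Rm.T@(np.array(a[i:i+3])-p)*1000; r=-((a[i+3]-yaw+180)%360-180)
    print("shift",s.round(1),"roll",round(r,2),"dist",round(np.linalg.norm(s)),"rows",int(np.ceil(max(np.linalg.norm(s)/41.7,abs(r)/7.16))))
E
python3 tell.py 0.45 0.40 0.32 180; python3 -c "
from h import *
i=viewer.camera_info('wrist');print(np.round(i['hand_eye'],3).tolist(),np.round(i['intrinsics'],1).tolist())"
```

```text
time: 1.07
position: [0.3612, 0.4745, 0.2918]
tool_rot: [-0.001, 1.0, 0.001, 0.0]
ft_force: [0.5, 1.1, -0.2]
grip_width: 0.0634
grip_force: 0.0
t 1.07 p [0.3612 0.4745 0.2918] yaw -179.92 q6 -0.84 w 0.0634 gf 0.0 F [ 0.5  1.1 -0.2]
shift [-88.7 -74.6 -28.2] roll 0.08 dist 119 rows 3
[[-0.0, -0.959, -0.282, 0.077], [1.0, -0.0, -0.001, -0.0], [0.001, -0.282, 0.959, -0.143], [0.0, 0.0, 0.0, 1.0]] [[330.3, 0.0, 258.9], [0.0, 330.3, 193.4], [0.0, 0.0, 1.0]]
```

```bash
python3 -m creep '[{"translation":[-30,-25,-9],"roll":0,"gripper":60},{"translation":[-60,-50,-18],"roll":0,"gripper":60},{"translation":[-89,-75,-28],"roll":0,"gripper":60},{"translation":[-89,-75,-28],"roll":0,"gripper":60}]' >/dev/null
python3 - <<'E'
from h import *
c,im=snap("wrist","w1.png",1.5)
hsv=cv2.cvtColor(im,cv2.COLOR_BGR2HSV)
red=cv2.inRange(hsv,(0,150,60),(8,255,255))|cv2.inRange(hsv,(172,150,60),(180,255,255))
cs,_=cv2.findContours(red,cv2.RETR_EXTERNAL,cv2.CHAIN_APPROX_NONE); k=max(cs,key=cv2.contourArea)
print(cv2.contourArea(k),cv2.minAreaRect(k))
for t in("brush","pad"): print(t,[(round(d["p"],2),np.round(d["bbox"])) for d in viewer.recognise("wrist",t)[:2]])
w=np.array([ray(c,q[0],0.076)[:2] for q in k],np.float32)*1000
print("world z76",cv2.minAreaRect(w))
E
```

```text
1436.5 ((268.20745849609375, 194.69430541992188), (22.005258560180664, 73.48302459716797), 7.594643592834473)
brush [(0.67, array([248., 157.,  37.,  77.]))]
pad [(0.68, array([242., 136.,  61.,  83.]))]
world z76 ((498.52587890625, 406.63519287109375), (26.64366912841797, 94.4951400756836), 82.84104919433594)
```

View pics/w1.png

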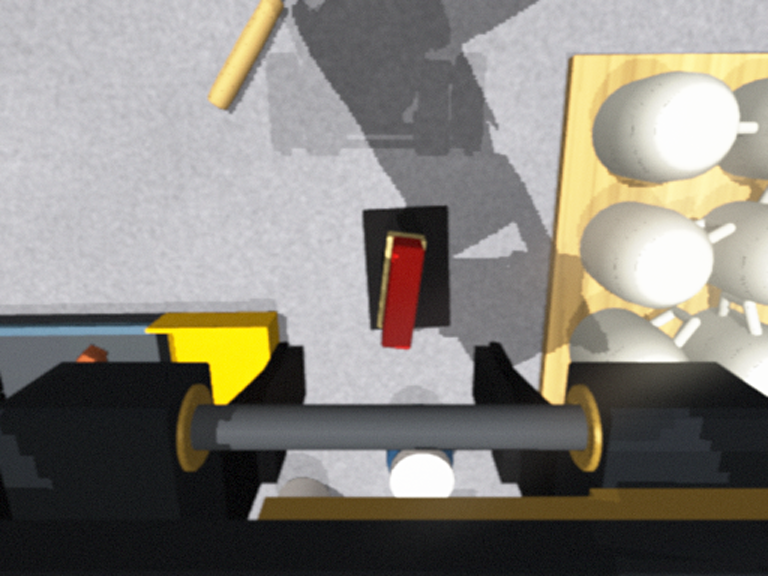

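The wrist view shows the red handle at about (402,292), tilted about 7°, upright on its black pad at (408,268). The tray is at left and the bystander mugs are at right.

```bash
python3 - <<'E'
from h import *
c=cam("wrist")
print("pad", [ray(c,np.array(q)/1.5,0.004).round(4).tolist() for q in((363,211),(447,206),(450,325),(370,330))])
E
python3 tell.py 0.500 0.4063 0.15 172.84 0.500 0.4063 0.060 172.84
```

```text
pad [[0.4303, 0.3759, 0.004], [0.4258, 0.453, 0.004], [0.5419, 0.4597, 0.004], [0.5471, 0.381, 0.004]]
t 1.55 p [0.449  0.3998 0.3189] yaw 179.94 q6 -1.03 w 0.06 gf 0.0 F [-0.3  0.1  0.7]
shift [-51.2   6.5 168.9] roll 7.1 dist 177 rows 5
shift [-51.3   6.4 258.9] roll 7.1 dist 264 rows 7
```

```bash
python3 -m creep '[{"translation":[-12,1.5,38],"roll":2,"gripper":60},{"translation":[-25,3,76],"roll":4,"gripper":60},{"translation":[-38,5,114],"roll":6,"gripper":60},{"translation":[-51,6.5,150],"roll":7.1,"gripper":60},{"translation":[-51,6.5,185],"roll":7.1,"gripper":60}]' >/dev/null
python3 tell.py 0.500 0.4063 0.060 172.84
```

```text
t 1.97 p [0.5007 0.4084 0.132 ] yaw 172.98 q6 -0.94 w 0.0602 gf 0.0 F [0.6 0.1 0.3]
shift [ 0.6 -2.2 72. ] roll 0.14 dist 72 rows 2
```

```bash
python3 -m creep '[{"translation":[0,-1,30],"roll":0,"gripper":60},{"translation":[0,-1,60],"roll":0,"gripper":60},{"translation":[0,-1,73],"roll":0,"gripper":60},{"translation":[0,-1,73],"roll":0,"gripper":20},{"translation":[0,-1,73],"roll":0,"gripper":20}]' 40 
python3 -m creep '[{"translation":[0,0,0],"roll":0,"gripper":20},{"translation":[0,0,0],"roll":0,"gripper":20},{"translation":[0,0,0],"roll":0,"gripper":20}]'
python3 tell.py 0.5 .3 .3 180
```

```text
time: 2.38
position: [0.499, 0.4066, 0.0608]
tool_rot: [0.061, 0.998, -0.0, -0.001]
ft_force: [0.4, -0.5, 1.0]
grip_width: 0.0527
grip_force: 0.0
time: 2.63
position: [0.5011, 0.4065, 0.0633]
tool_rot: [0.062, 0.998, 0.001, 0.002]
ft_force: [-0.1, -0.6, -0.3]
grip_width: 0.0346
grip_force: 0.0
t 2.63 p [0.5011 0.4065 0.0633] yaw 172.93 q6 -0.94 w 0.0346 gf 0.0 F [-0.1 -0.6 -0.3]
shift [ -12.8 -105.3 -237. ] roll -7.07 dist 260 rows 7
```

```bash
python3 -m creep '[{"translation":[0,0,0],"roll":0,"gripper":20},{"translation":[0,0,0],"roll":0,"gripper":20},{"translation":[0,0,-30],"roll":0,"gripper":20},{"translation":[0,0,-70],"roll":0,"gripper":20},{"translation":[0,0,-110],"roll":0,"gripper":20}]' | tail -2
python3 - <<'E'
from h import *
c,im=snap("top","top1.png")
hsv=cv2.cvtColor(im,cv2.COLOR_BGR2HSV); sub=np.zeros(im.shape[:2],np.uint8); sub[105:195,155:325]=255
def comps(m,amin,z,nm):
    cs,_=cv2.findContours(m&sub,cv2.RETR_EXTERNAL,cv2.CHAIN_APPROX_NONE)
    for k in cs:
        if cv2.contourArea(k)<amin: continue
        (u,v),r=cv2.minEnclosingCircle(k); x,y,w,h=cv2.boundingRect(k); print(nm,cv2.contourArea(k),(round(u,1),round(v,1)),round(r,1),ray(c,(u,v),z).round(4))
        if nm=="yel": print([ray(c,q,0.045).round(3)[:2].tolist() for q in cv2.boxPoints(cv2.minAreaRect(k))])
comps(cv2.inRange(hsv,(0,0,110),(180,60,255)),3,0.048,"white")
comps(cv2.inRange(hsv,(0,130,50),(14,255,255)),2,0.04,"terra")
comps(cv2.inRange(hsv,(20,130,60),(35,255,255)),50,0.045,"yel")
# blue-grey plinth
comps(cv2.inRange(hsv,(95,60,50),(115,255,255)),50,0.038,"plinth")
E
python3 tell.py
```

```text
grip_width: 0.0254
grip_force: 39.8
white 3.0 (215.0, 193.0) 2.2 [0.512  0.1245 0.048 ]
white 3.5 (308.5, 183.5) 1.6 [ 0.5445 -0.1626  0.048 ]
white 16.0 (267.5, 161.5) 2.5 [ 0.6123 -0.0357  0.048 ]
white 23.0 (237.9, 159.0) 3.1 [0.6192 0.056  0.048 ]
white 776.0 (181.5, 163.5) 40.4 [0.6029 0.2296 0.048 ]
white 378.5 (293.3, 139.5) 11.6 [ 0.6834 -0.1159  0.048 ]
white 371.5 (267.7, 139.2) 11.5 [ 0.6834 -0.0359  0.048 ]
white 374.0 (242.3, 139.1) 11.5 [0.6827 0.0434 0.048 ]
white 381.0 (216.7, 139.1) 11.5 [0.6817 0.1229 0.048 ]
white 605.0 (272.8, 160.5) 61.2 [ 0.6156 -0.0522  0.048 ]
white 7.5 (251.5, 112.0) 5.6 [0.7706 0.0155 0.048 ]
white 5.0 (237.5, 111.0) 6.5 [0.7733 0.0596 0.048 ]
white 7.5 (181.0, 106.0) 2.2 [0.787  0.2371 0.048 ]
white 11.5 (172.0, 106.0) 3.2 [0.7866 0.2653 0.048 ]
white 111.0 (160.5, 111.5) 8.5 [0.7682 0.3005 0.048 ]
terra 11.5 (278.0, 177.0) 2.2 [ 0.5653 -0.0688  0.04  ]
terra 16.0 (254.4, 176.0) 2.6 [0.5677 0.0045 0.04  ]
terra 24.0 (219.0, 175.0) 3.2 [0.5696 0.1141 0.04  ]
yel 1319.0 (182.0, 167.5) 25.1 [0.5909 0.2282 0.045 ]
[[0.649, 0.289], [0.65, 0.171], [0.534, 0.168], [0.533, 0.284]]
plinth 114.5 (254.5, 183.5) 52.6 [0.5444 0.0039 0.038 ]
plinth 2172.5 (254.5, 133.0) 63.1 [0.7056 0.0054 0.038 ]
t 3.1 p [0.5035 0.4077 0.1808] yaw 172.92 q6 -0.94 w 0.0255 gf 39.8 F [2.1 1.4 3.7]
```

```bash
python3 -m creep '[{"translation":[-11,-36,0],"roll":-2,"gripper":20},{"translation":[-22,-73,0],"roll":-4,"gripper":20},{"translation":[-33,-110,0],"roll":-6,"gripper":20},{"translation":[-44,-147,0],"roll":-7.5,"gripper":20},{"translation":[-55,-184,0],"roll":-7.5,"gripper":20}]' | tail -2
python3 tell.py .592 -.125 .17 180.4
```

```text
grip_width: 0.0259
grip_force: 39.8
t 3.52 p [0.5315 0.2146 0.171 ] yaw -179.49 q6 -1.39 w 0.0259 gf 39.8 F [ 0.9  0.3 -2.1]
shift [ -57.5 -340.1    1.1] roll 0.11 dist 345 rows 9
```

```bash
python3 -m creep '[{"translation":[-8,-38,0],"roll":0,"gripper":20},{"translation":[-16,-76,0],"roll":0,"gripper":20},{"translation":[-24,-114,0],"roll":0,"gripper":20},{"translation":[-32,-152,0],"roll":0,"gripper":20},{"translation":[-40,-190,0],"roll":0,"gripper":20}]' | tail -2
python3 -m creep '[{"translation":[-6,-38,0],"roll":0,"gripper":20},{"translation":[-12,-76,0],"roll":0,"gripper":20},{"translation":[-18,-114,0],"roll":0,"gripper":20},{"translation":[-18,-150,0],"roll":0,"gripper":20},{"translation":[-18,-150,0],"roll":0,"gripper":20}]' | tail -2
python3 tell.py .592 -.125 .12 180.4 .592 -.125 .089 180.4
python3 - <<'E'
from h import *
snap("wrist","w2.png",1.5)
E
```

```text
grip_width: 0.0259
grip_force: 39.8
grip_width: 0.0253
grip_force: 39.8
t 4.35 p [ 0.5936 -0.1311  0.1712] yaw -179.91 q6 -1.97 w 0.0253 gf 39.8 F [ 0.8  0.3 -1.5]
shift [ 1.7  6.4 51.1] roll -0.31 dist 52 rows 2
shift [ 1.8  6.5 82.1] roll -0.31 dist 82 rows 2
```

View pics/w2.png

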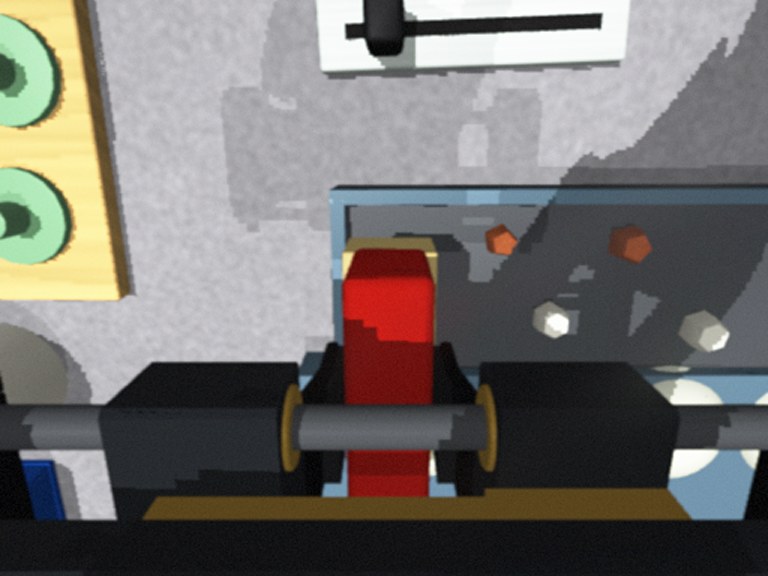

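The brush hangs straight in the grip above the lane's -y end, at about (390,330). All the shards lie ahead of it in +y, at (502,240), (630,243), (552,318) and (703,331). I'll lower the brush and sweep.

```bash
python3 -m creep '[{"translation":[1,5,30],"roll":0,"gripper":20},{"translation":[1,8,60],"roll":0,"gripper":20},{"translation":[1,8,76],"roll":0,"gripper":20},{"translation":[1,8,80],"roll":0,"gripper":20},{"translation":[1,8,80],"roll":0,"gripper":20}]' | grep -v rot
python3 tell.py .592 .178 .089 180.4
```

```text
time: 4.82
position: [0.5912, -0.1136, 0.0908]
ft_force: [-0.2, 0.9, -1.2]
grip_width: 0.0258
grip_force: 40.0
t 4.82 p [ 0.5912 -0.1136  0.0908] yaw -179.56 q6 -1.96 w 0.0258 gf 40.0 F [-0.2  0.9 -1.2]
shift [ -3.1 291.5   2.3] roll 0.04 dist 292 rows 7
```

```bash
python3 -m creep '[{"translation":[0,0,0],"roll":0,"gripper":20}]' | grep -v rot
python3 tell.py .592 .178 .089 180.4
```

```text
time: 4.9
position: [0.591, -0.114, 0.0909]
ft_force: [-0.1, -0.1, -1.9]
grip_width: 0.0256
grip_force: 40.0
t 4.9 p [ 0.591  -0.114   0.0909] yaw -179.52 q6 -1.96 w 0.0256 gf 40.0 F [-0.1 -0.1 -1.9]
shift [ -3.5 291.9   2.1] roll 0.08 dist 292 rows 8
```

```bash
python3 -m creep '[{"translation":[0,8,2],"roll":0,"gripper":20},{"translation":[0,26,2],"roll":0,"gripper":20},{"translation":[0,45,2],"roll":0,"gripper":20},{"translation":[0,65,2],"roll":0,"gripper":20},{"translation":[0,85,2],"roll":0,"gripper":20}]' | grep -v rot
python3 -m creep '[{"translation":[0,20,0],"roll":0,"gripper":20},{"translation":[0,40,0],"roll":0,"gripper":20},{"translation":[0,60,0],"roll":0,"gripper":20},{"translation":[0,80,0],"roll":0,"gripper":20},{"translation":[0,100,0],"roll":0,"gripper":20}]' | grep -v rot
python3 tell.py .592 .178 .088 180.4
```

```text
time: 5.32
position: [0.5921, -0.0304, 0.0905]
ft_force: [0.8, -4.4, 4.1]
grip_width: 0.026
grip_force: 40.0
time: 5.73
position: [0.5911, 0.0701, 0.0905]
ft_force: [0.6, -5.2, 4.0]
grip_width: 0.0259
grip_force: 40.0
t 5.73 p [0.5911 0.0701 0.0905] yaw -179.46 q6 -1.65 w 0.0259 gf 40.0 F [ 0.6 -5.2  4. ]
shift [ -1.9 107.9   2.3] roll 0.14 dist 108 rows 3
```

```bash
python3 -m creep '[{"translation":[0,22,0],"roll":0,"gripper":20},{"translation":[0,45,0],"roll":0,"gripper":20},{"translation":[0,68,0],"roll":0,"gripper":20},{"translation":[0,90,0],"roll":0,"gripper":20},{"translation":[0,112,0],"roll":0,"gripper":20}]' | grep -v rot
python3 -m creep '[{"translation":[0,8,0],"roll":0,"gripper":20},{"translation":[0,8,-2],"roll":0,"gripper":20},{"translation":[0,0,-40],"roll":0,"gripper":20},{"translation":[0,0,-80],"roll":0,"gripper":20},{"translation":[25,0,-100],"roll":0,"gripper":20}]' | grep -v rot
python3 - <<'E'
from h import *
snap("wrist","w3.png",1.5)
E
python3 tell.py .486 .417 .19 175 .486 .417 .064 175
```

```text
time: 6.15
position: [0.5891, 0.1735, 0.0925]
ft_force: [-3.3, -40.5, 22.1]
grip_width: 0.0293
grip_force: 43.8
time: 6.57
position: [0.5708, 0.1816, 0.1933]
ft_force: [1.4, 0.1, -0.2]
grip_width: 0.0258
grip_force: 39.7
t 6.62 p [0.5625 0.1824 0.1952] yaw -179.58 q6 -1.45 w 0.0258 gf 39.7 F [-5.6  0.4 -0.3]
shift [ 74.7 235.1   5.2] roll 5.42 dist 247 rows 6
shift [ 75.3 235.  131.2] roll 5.42 dist 279 rows 7
```

View pics/w3.png

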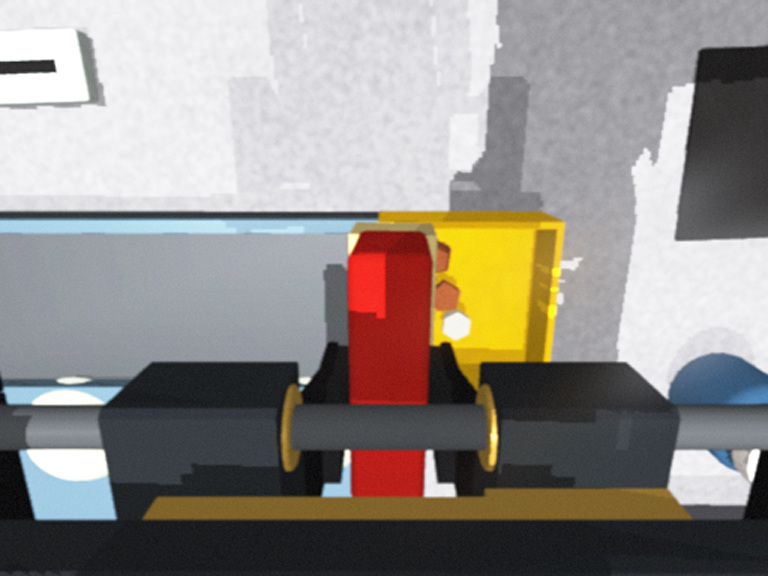

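The lane looks clear. Three shards show in the tray at (443,257), (446,294) and (456,325); the brush hides the rest of the view. I'll carry the brush toward the pad and check from the top camera.

```bash
python3 -m creep '[{"translation":[12,39,0],"roll":1,"gripper":20},{"translation":[24,77,0],"roll":2,"gripper":20},{"translation":[37,115,0],"roll":3,"gripper":20},{"translation":[49,153,0],"roll":4.5,"gripper":20},{"translation":[61,190,0],"roll":5.4,"gripper":20}]' | grep -v rot
python3 tell.py .486 .417 .19 175 .486 .417 .064 175
python3 - <<'E'
from h import *
c,im=snap("top","top2.png")
cv2.imwrite("pics/t2c.png",cv2.resize(im[105:200,100:330],None,fx=3.4,fy=3.4,interpolation=cv2.INTER_CUBIC))
E
```

```text
time: 7.03
position: [0.4994, 0.3729, 0.1886]
ft_force: [0.8, 0.3, -1.7]
grip_width: 0.026
grip_force: 4.0
t 7.03 p [0.4994 0.3729 0.1886] yaw 174.97 q6 -1.02 w 0.026 gf 4.0 F [ 0.8  0.3 -1.7]
shift [17.2 42.7 -1.4] roll -0.03 dist 46 rows 2
shift [ 17.   42.8 124.6] roll -0.03 dist 133 rows 4
```

View pics/t2c.png

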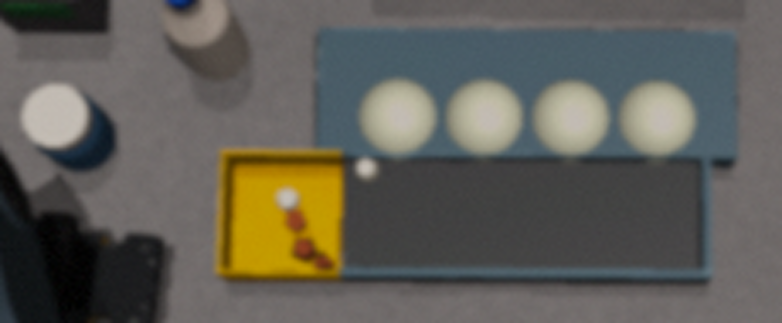

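Four shards are in the tray. One white shard slipped past and sits in the lane at crop pixel (367,167), close to the plinth. The grip force has also dropped to 4 N, so I'll let it tighten again and work out where the stray shard is.

```bash
python3 -m creep '[{"translation":[0,0,0],"roll":0,"gripper":20},{"translation":[0,0,0],"roll":0,"gripper":20},{"translation":[0,0,0],"roll":0,"gripper":20}]' 45 | grep -v rot
python3 - <<'E'
from h import *
c=cam("top"); im=cv2.imread("pics/top2.png"); hsv=cv2.cvtColor(im,cv2.COLOR_BGR2HSV)
m=cv2.inRange(hsv,(0,0,100),(180,70,255)); m[:151]=0;m[163:]=0;m[:,:200]=0;m[:,216:]=0
k=max(cv2.findContours(m,0,1)[0],key=cv2.contourArea); (u,v),r=cv2.minEnclosingCircle(k); print(u,v,r,ray(c,(u,v),.040).round(4), cv2.contourArea(k))
# brush pose from wrist
c,im=snap("wrist","w4.png"); hsv=cv2.cvtColor(im,cv2.COLOR_BGR2HSV)
# lane edge with plinth at this y
cm=cam("top")
for x in(.541,.645): print(x,proj(cm,(x,.1,.028)).round(1))
E
python3 tell.py .601 .09 .19 180.4
```

```text
time: 7.33
position: [0.5011, 0.3704, 0.1885]
ft_force: [0.1, -0.6, -2.3]
grip_width: 0.0252
grip_force: 45.0
207.31817626953125 154.0454559326172 3.318596601486206 [0.6356 0.1518 0.04  ] 25.5
0.541 [223.7 184.8]
0.645 [224.3 152.2]
t 7.38 p [0.5016 0.37   0.1887] yaw 174.97 q6 -1.03 w 0.0253 gf 45.0 F [-0.8 -0.4 -2.4]
shift [-123.6 -270.2   -1.2] roll -5.43 dist 297 rows 8
```

View pics/w4.png

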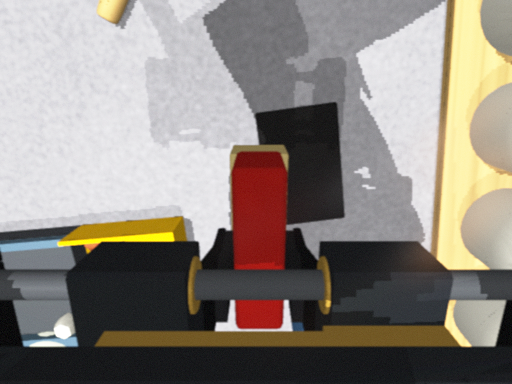

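The brush is still firmly held, but the jam slid it a few mm toward -x in the grip. The stray shard hugs the plinth wall at (65,326). The tray wall has a 1 mm step there, so I'll first drag the shard away from the wall with the bristles pressed lightly on top, then sweep it in.

```bash
python3 tell.py .61 .152 .15 180.4
python3 -m creep '[{"translation":[-17,-32,0],"roll":-1,"gripper":20},{"translation":[-34,-64,0],"roll":-2,"gripper":20},{"translation":[-51,-97,0],"roll":-3,"gripper":20},{"translation":[-68,-130,0],"roll":-4,"gripper":20},{"translation":[-85,-160,0],"roll":-5.4,"gripper":20}]' | tail -2
python3 tell.py .61 .152 .15 180.4 .61 .152 .107 180.4
```

```text
t 7.38 p [0.5016 0.37   0.1887] yaw 174.97 q6 -1.03 w 0.0253 gf 45.0 F [-0.8 -0.4 -2.4]
shift [-127.1 -207.6   38.8] roll -5.43 dist 247 rows 6
grip_width: 0.0258
grip_force: 45.0
t 7.8 p [0.573  0.2007 0.189 ] yaw -179.67 q6 -1.42 w 0.0258 gf 45.0 F [ 0.6  0.8 -2.1]
shift [-36.8 -48.9  39. ] roll -0.07 dist 73 rows 2
shift [-36.8 -48.8  82. ] roll -0.07 dist 102 rows 3
```

```bash
python3 -m creep '[{"translation":[-18,-24,20],"roll":0,"gripper":20},{"translation":[-36,-48,40],"roll":0,"gripper":20},{"translation":[-36,-48,65],"roll":0,"gripper":20},{"translation":[-36,-48,76],"roll":0,"gripper":20},{"translation":[-36,-48,76],"roll":0,"gripper":20}]' | grep -v rot
for i in 1; do python3 tell.py .61 .152 .104 180.4; done
```

```text
time: 8.22
position: [0.6082, 0.1526, 0.1137]
ft_force: [-2.4, -0.9, 2.5]
grip_width: 0.0255
grip_force: 44.9
t 8.22 p [0.6082 0.1526 0.1137] yaw -179.78 q6 -1.5 w 0.0255 gf 44.9 F [-2.4 -0.9  2.5]
shift [-1.9 -0.6  9.7] roll -0.18 dist 10 rows 1
```

```bash
python3 -m creep '[{"translation":[0,0,4],"roll":0,"gripper":20},{"translation":[0,0,4],"roll":0,"gripper":20}]' | grep -E "pos|ft"
python3 -m creep '[{"translation":[0,0,3],"roll":0,"gripper":20},{"translation":[0,0,3],"roll":0,"gripper":20}]' | grep -E "pos|ft"
```

```text
position: [0.6082, 0.1534, 0.1133]
ft_force: [-8.7, -5.8, 20.4]
position: [0.6079, 0.1534, 0.1127]
ft_force: [-12.0, -6.6, 33.5]
```

```bash
python3 -m creep '[{"translation":[0,0,-4],"roll":0,"gripper":20},{"translation":[8,0,-3],"roll":0,"gripper":20},{"translation":[16,0,-3],"roll":0,"gripper":20},{"translation":[24,0,-3],"roll":0,"gripper":20},{"translation":[24,0,-3],"roll":0,"gripper":20}]' | grep -E "pos|ft"
python3 -m creep '[{"translation":[0,0,-30],"roll":0,"gripper":20},{"translation":[0,-30,-60],"roll":0,"gripper":20},{"translation":[0,-60,-60],"roll":0,"gripper":20},{"translation":[0,-80,-60],"roll":0,"gripper":20},{"translation":[0,-80,-60],"roll":0,"gripper":20}]' | grep -E "pos|ft"
python3 - <<'E'
from h import *
a,im=snap("wrist"); b,i2=snap("scene")
i2=cv2.resize(i2[205:290,190:400],None,fx=3.6,fy=3.6,interpolation=cv2.INTER_CUBIC)[:300,:760]
o=np.zeros((600,780,3),np.uint8); o[:290]=cv2.resize(im[100:350,0:512],(780,380))[:290]; o[295:595,:i2.shape[1]]=i2
cv2.imwrite("pics/m5.png",o)
E
```

```text
position: [0.5844, 0.1558, 0.109]
ft_force: [2.3, -0.8, -0.2]
position: [0.5843, 0.0728, 0.1682]
ft_force: [0.2, 0.0, -1.3]
```

View pics/m5.png

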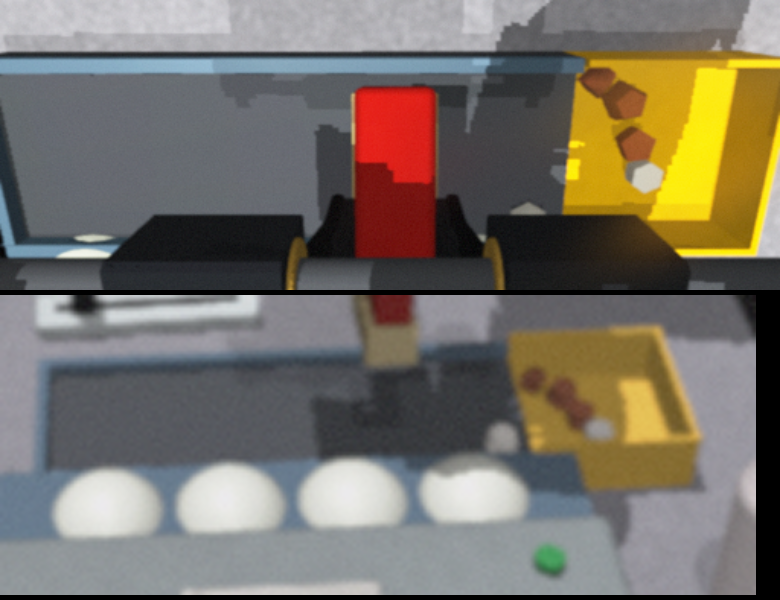

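The shard has moved a little off the wall, to lower-picture pixel (502,437), still at the lane's end. The press also pitched the brush, with its -x end down. I'll locate the shard and then level the brush by pressing it flat on the lane.

```bash
python3 - <<'E'
from h import *
c=cam("wrist"); print("wrist top edge",ray(c,(347.9,232),.044).round(4), "left/right", ray(c,(510/780*512,236),.044).round(4),ray(c,(547/780*512,236),.044).round(4))
s=cam("scene"); print("scene mid",ray(s,(190+502/3.6,205+(437-295)/3.6),.038).round(4))
print("plinth edge wrist proj", proj(c,(.645,.14,.038)))
b,im=snap("scene");
E
python3 tell.py .593 .09 .1 180.4
```

```text
wrist top edge [0.6193 0.153  0.044 ] left/right [0.6231 0.1419 0.044 ] [0.623  0.1631 0.044 ]
scene mid [0.6405 0.1548 0.038 ]
plinth edge wrist proj [329.61988404 255.64211034]
t 9.53 p [0.584  0.0766 0.1677] yaw -179.64 q6 -1.64 w 0.0253 gf 45.0 F [-0.2  1.  -1.3]
shift [-9.3 13.3 67.7] roll -0.04 dist 70 rows 2
```

```bash
python3 -m creep '[{"translation":[-10,3,35],"roll":0,"gripper":20},{"translation":[-12,3,60],"roll":0,"gripper":20},{"translation":[-12,3,68],"roll":0,"gripper":20},{"translation":[-12,3,68],"roll":0,"gripper":20}]' | grep -E "pos|ft"
python3 -m creep '[{"translation":[0,0,5],"roll":0,"gripper":20},{"translation":[0,0,5],"roll":0,"gripper":20}]' | grep -E "pos|ft"
```

```text
position: [0.6014, 0.0807, 0.1014]
ft_force: [1.0, -0.5, -0.3]
position: [0.6034, 0.0807, 0.099]
ft_force: [5.9, 0.8, 10.2]
```

```bash
python3 -m creep '[{"translation":[2,0,2],"roll":0,"gripper":20},{"translation":[3,0,4],"roll":0,"gripper":20},{"translation":[3,0,4],"roll":0,"gripper":20}]' | grep -E "pos|ft"
python3 -m creep '[{"translation":[0,0,2],"roll":0,"gripper":20},{"translation":[0,0,3],"roll":0,"gripper":20},{"translation":[0,0,3],"roll":0,"gripper":20}]' | grep -E "pos|ft"
python3 tell.py
python3 - <<'E'
from h import *
c,im=snap("wrist"); cv2.imwrite("pics/w6.png",cv2.resize(im[130:300,140:400],None,fx=3,fy=3,interpolation=cv2.INTER_CUBIC))
E
```

```text
position: [0.6043, 0.0806, 0.0979]
ft_force: [8.0, 1.7, 18.2]
position: [0.6048, 0.0808, 0.0975]
ft_force: [3.6, 2.7, 32.0]
t 10.53 p [0.6048 0.0808 0.0975] yaw -179.53 q6 -1.63 w 0.0258 gf 45.0 F [ 3.6  2.7 32. ]
```

View pics/w6.png

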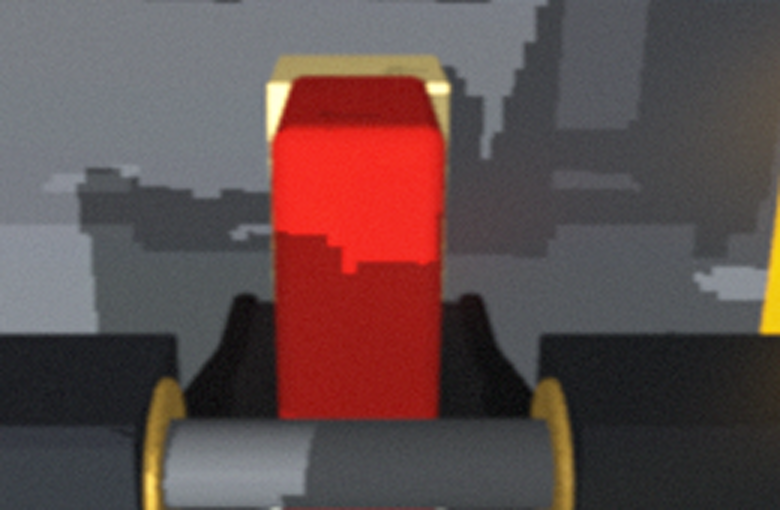

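The brush is flat again, and its end face shows at rows 77–125. It sits about 69 mm below the TCP now, because it sank during the slack moment. I'll lift to a light touch and check the pose.

```bash
python3 -m creep '[{"translation":[0,0,-4],"roll":0,"gripper":20},{"translation":[0,0,-9],"roll":0,"gripper":20},{"translation":[0,0,-9],"roll":0,"gripper":20},{"translation":[0,0,-9],"roll":0,"gripper":20}]' | grep -E "pos|ft"
python3 tell.py .595 .09 .099 180.4;python3 -m creep '[{"translation":[0,0,0],"roll":0,"gripper":20}]' | grep -E "pos|ft"
```

```text
position: [0.5933, 0.0805, 0.0981]
ft_force: [-2.6, 0.5, 8.5]
t 10.92 p [0.5933 0.0805 0.0981] yaw -179.54 q6 -1.63 w 0.0258 gf 45.0 F [-2.6  0.5  8.5]
shift [-1.8  9.5 -0.9] roll 0.06 dist 10 rows 1
position: [0.5932, 0.0805, 0.0981]
ft_force: [-3.2, 1.8, 9.3]
```

```bash
python3 -m creep '[{"translation":[-3,0,-4],"roll":0,"gripper":20},{"translation":[-3,15,-4],"roll":0,"gripper":20},{"translation":[-3,30,-4],"roll":0,"gripper":20},{"translation":[-3,45,-4],"roll":0,"gripper":20},{"translation":[-3,58,-4],"roll":0,"gripper":20}]' | grep -E "pos|ft"
python3 -m creep '[{"translation":[0,12,0],"roll":0,"gripper":20},{"translation":[0,24,0],"roll":0,"gripper":20},{"translation":[0,34,0],"roll":0,"gripper":20},{"translation":[0,34,0],"roll":0,"gripper":20}]' | grep -E "pos|ft"
python3 tell.py .595 .19 .101 180.4
```

```text
position: [0.5954, 0.1383, 0.1003]
ft_force: [0.1, -0.1, -1.5]
position: [0.5967, 0.1738, 0.1017]
ft_force: [1.0, 0.3, -1.8]
t 11.75 p [0.5967 0.1738 0.1017] yaw -179.48 q6 -1.48 w 0.0254 gf 45.0 F [ 1.   0.3 -1.8]
shift [ 1.6 16.2  0.7] roll 0.12 dist 16 rows 1
```

Moving along with no jam. I'll push a little further, lift and look.

```bash
python3 -m creep '[{"translation":[0,12,0],"roll":0,"gripper":20},{"translation":[0,18,0],"roll":0,"gripper":20},{"translation":[0,18,-30],"roll":0,"gripper":20},{"translation":[10,30,-70],"roll":0,"gripper":20},{"translation":[20,60,-90],"roll":0,"gripper":20}]' | grep -E "pos|ft|gri"
python3 -m creep '[{"translation":[10,38,0],"roll":1,"gripper":20},{"translation":[25,76,0],"roll":2,"gripper":20},{"translation":[38,114,0],"roll":3,"gripper":20},{"translation":[50,145,0],"roll":4,"gripper":20},{"translation":[70,160,0],"roll":4,"gripper":20}]' | grep -E "pos|ft|gri"
python3 tell.py .486 .417 .17 176.5 .486 .417 .072 176.5
python3 - <<'E'
from h import *
c,im=snap("top","top3.png")
hsv=cv2.cvtColor(im,cv2.COLOR_BGR2HSV); sub=np.zeros(im.shape[:2],np.uint8); sub[148:192,160:318]=255
for nm,a,b in(("w",(0,0,110),(180,70,255)),("t",(0,130,50),(14,255,255))):
    for k in cv2.findContours(cv2.inRange(hsv,a,b)&sub,0,1)[0]:
        if cv2.contourArea(k)>5:
            (u,v),r=cv2.minEnclosingCircle(k); print(nm,cv2.contourArea(k),ray(c,(u,v),.02).round(3))
print([(round(d["p"],2),np.round(d["bbox"]).tolist()) for d in viewer.recognise("top","shard0")])
a,im2=snap("scene"); i2=im2[205:290,190:400]
o=np.zeros((590,780,3),np.uint8); A=cv2.resize(im[105:190,150:330],None,fx=3.4,fy=3.4); B=cv2.resize(i2,None,fx=3.4,fy=3.4); o[:A.shape[0],:A.shape[1]]=A; o[295:295+B.shape[0],:B.shape[1]]=B
cv2.imwrite("pics/m7.png",o)
E
```

```text
position: [0.5787, 0.2292, 0.1951]
ft_force: [1.6, 0.2, -0.8]
grip_width: 0.0257
grip_force: 45.0
position: [0.5058, 0.3952, 0.1926]
ft_force: [0.0, 0.6, -1.9]
grip_width: 0.0258
grip_force: 45.0
t 12.58 p [0.5058 0.3952 0.1926] yaw 176.47 q6 -1.02 w 0.0258 gf 45.0 F [ 0.   0.6 -1.9]
shift [21.2 20.5 22.6] roll -0.03 dist 37 rows 1
shift [ 21.6  20.1 120.6] roll -0.03 dist 124 rows 3
w 188.5 [ 0.586 -0.181  0.02 ]
w 41.0 [0.623 0.226 0.02 ]
w 20.0 [ 0.663 -0.119  0.02 ]
w 16.0 [ 0.662 -0.036  0.02 ]
w 14.5 [0.66  0.045 0.02 ]
w 19.5 [0.659 0.125 0.02 ]
w 113.0 [0.589 0.292 0.02 ]
t 5.5 [0.552 0.192 0.02 ]
t 15.0 [0.563 0.21  0.02 ]
t 12.5 [0.59 0.22 0.02]
[(0.57, [255.0, 208.0, 56.0, 15.0]), (0.31, [323.0, 249.0, 27.0, 31.0])]
```

View pics/m7.png

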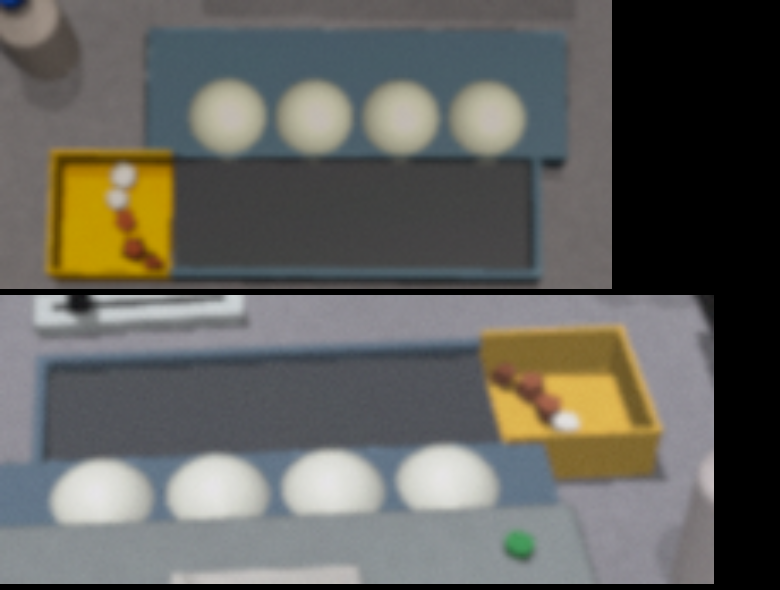

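All five shards are now in the tray, at upper-picture pixels (123,175), (117,199), (125,221), (134,247) and (153,263). Next I'll put the brush on its pad.

```bash
python3 -m creep '[{"translation":[11,10,20],"roll":0,"gripper":20},{"translation":[21,20,50],"roll":0,"gripper":20},{"translation":[21,20,85],"roll":0,"gripper":20},{"translation":[21,20,105],"roll":0,"gripper":20},{"translation":[21,20,112],"roll":0,"gripper":20}]' | grep -E "pos|ft"
python3 -m creep '[{"translation":[0,0,3],"roll":0,"gripper":20},{"translation":[0,0,6],"roll":0,"gripper":20},{"translation":[0,0,6],"roll":0,"gripper":20}]' | grep -E "pos|ft"
python3 tell.py .486 .417 .074 176.5
```

```text
position: [0.4841, 0.4099, 0.0762]
ft_force: [-0.4, 0.1, -2.8]
position: [0.4869, 0.4121, 0.075]
ft_force: [0.2, 0.2, -2.6]
t 13.4 p [0.4869 0.4121 0.075 ] yaw 176.37 q6 -0.98 w 0.0252 gf 45.0 F [ 0.2  0.2 -2.6]
shift [1.2 4.8 1. ] roll -0.13 dist 5 rows 1
```

```bash
python3 -m creep '[{"translation":[0,3,2],"roll":0,"gripper":20},{"translation":[0,3,4],"roll":0,"gripper":20},{"translation":[0,3,4],"roll":0,"gripper":20}]' | grep -E "pos|ft"
python3 -m creep '[{"translation":[0,0,2],"roll":0,"gripper":20},{"translation":[0,0,4],"roll":0,"gripper":20},{"translation":[0,0,4],"roll":0,"gripper":20}]' | grep -E "pos|ft"
```

```text
position: [0.4869, 0.4151, 0.0738]
ft_force: [-2.7, -4.0, 9.7]
position: [0.4866, 0.4152, 0.0735]
ft_force: [-8.8, -6.7, 29.0]
```

```bash
python3 -m creep '[{"translation":[0,0,-4],"roll":0,"gripper":20},{"translation":[0,0,-6],"roll":0,"gripper":20},{"translation":[0,0,-6],"roll":0,"gripper":32},{"translation":[0,0,-6],"roll":0,"gripper":45},{"translation":[0,0,-6],"roll":0,"gripper":50}]' | grep -E "pos|ft|gri"
python3 -m creep '[{"translation":[0,0,0],"roll":0,"gripper":50},{"translation":[0,0,0],"roll":0,"gripper":50}]' | grep -E "pos|ft|gri"
python3 -m creep '[{"translation":[0,0,-40],"roll":0,"gripper":50},{"translation":[0,0,-80],"roll":0,"gripper":50},{"translation":[15,0,-120],"roll":0,"gripper":50},{"translation":[30,0,-160],"roll":0,"gripper":50},{"translation":[45,0,-200],"roll":0,"gripper":50}]' | grep -E "pos|ft|gri"
python3 - <<'E'
from h import *
c,im=snap("wrist"); hsv=cv2.cvtColor(im,cv2.COLOR_BGR2HSV)
red=cv2.inRange(hsv,(0,150,60),(8,255,255))|cv2.inRange(hsv,(172,150,60),(180,255,255))
k=max(cv2.findContours(red,0,1)[0],key=cv2.contourArea)
print("brush",cv2.minAreaRect(np.array([ray(c,q[0],0.076)[:2] for q in k],np.float32)*1000))
cv2.imwrite("pics/w8.png",im[90:290,150:400])
E
python3 tell.py .44 -.2 .27 180 .43 -.386 .27 180
```

```text
position: [0.4858, 0.4152, 0.0719]
ft_force: [0.3, 0.2, 0.2]
grip_width: 0.0379
grip_force: 0.0
position: [0.4855, 0.415, 0.0715]
ft_force: [-0.3, 0.0, -0.3]
grip_width: 0.0476
grip_force: 0.0
position: [0.4412, 0.4175, 0.2702]
ft_force: [0.6, 0.8, -0.3]
grip_width: 0.0498
grip_force: 0.0
brush ((480.6781311035156, 416.0890197753906), (25.572553634643555, 94.41000366210938), 86.38687896728516)
t 14.95 p [0.4414 0.4203 0.2791] yaw 176.5 q6 -0.93 w 0.0499 gf 0.0 F [-1.2  0.9  4.4]
shift [ -36.4 -619.3    4.4] roll -3.5 dist 620 rows 15
shift [ -37.8 -805.5    2.9] roll -3.5 dist 806 rows 20
```

View pics/w8.png

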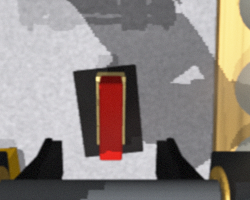

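The brush stands upright inside the pad. Next I'll go over to the lids.

```bash
python3 -m creep '[{"translation":[-2,-40,0],"roll":-2,"gripper":45},{"translation":[-5,-80,0],"roll":-3.5,"gripper":45},{"translation":[-7,-120,0],"roll":-3.5,"gripper":45},{"translation":[-10,-160,0],"roll":-3.5,"gripper":45},{"translation":[-12,-200,0],"roll":-3.5,"gripper":45}]' >/dev/null
for i in 1 2 3; do python3 -m creep '[{"translation":[0,-40,0],"roll":0,"gripper":45},{"translation":[0,-80,0],"roll":0,"gripper":45},{"translation":[-5,-120,0],"roll":0,"gripper":45},{"translation":[-7,-160,0],"roll":0,"gripper":45},{"translation":[-9,-200,0],"roll":0,"gripper":45}]' >/dev/null; done
python3 -m creep '[{"translation":[0,0,0],"roll":0,"gripper":45}]' | grep -E "pos|tool"
python3 - <<'E'
from h import *
c,im=snap("wrist","w9.png")
print(cam("wrist")[2])
hsv=cv2.cvtColor(im,cv2.COLOR_BGR2HSV); 
m=cv2.inRange(hsv,(60,40,60),(90,255,255)); cv2.imwrite("pics/m9.png",m)
for k in cv2.findContours(m,0,1)[0]:
    if cv2.contourArea(k)>400:
        (u,v),r=cv2.minEnclosingCircle(k); print("lid",(round(u),round(v)),round(r,1),cv2.contourArea(k),ray(c,(u,v),.024).round(4), hsv[int(v),int(u)])
for d in viewer.recognise("wrist","lid0"): print(round(d["p"],2),np.round(d["bbox"]).tolist())
E
python3 tell.py
```

```text
position: [0.4678, -0.3912, 0.2685]
tool_rot: [0.003, 1.0, -0.003, 0.001]
[ 0.39039574 -0.38657335  0.41085268]
lid (225, 238) 21.1 1031.5 [ 0.5636 -0.4371  0.024 ] [58 74 89]
lid (292, 232) 21.1 585.5 [ 0.5558 -0.3526  0.024 ] [56 72 88]
lid (12, 231) 34.0 1071.0 [ 0.5535 -0.7088  0.024 ] [66 74 72]
lid (218, 172) 22.9 1545.0 [ 0.4784 -0.4422  0.024 ] [ 66  45 244]
lid (300, 171) 22.9 1414.0 [ 0.4774 -0.3442  0.024 ] [ 65  47 243]
lid (46, 149) 55.4 7008.0 [ 0.4489 -0.6445  0.024 ] [ 63  74 158]
lid (408, 22) 55.1 5125.5 [ 0.3172 -0.2345  0.024 ] [ 63  62 229]
0.83 [193.0, 153.0, 52.0, 43.0]
0.68 [276.0, 148.0, 48.0, 46.0]
0.62 [207.0, 217.0, 39.0, 42.0]
0.61 [431.0, 212.0, 78.0, 127.0]
0.6 [267.0, 211.0, 43.0, 44.0]
t 16.8 p [ 0.467  -0.3841  0.268 ] yaw 179.76 q6 -2.44 w 0.045 gf 0.0 F [-1.1 -0.2 -0.3]
```

View pics/w9.png

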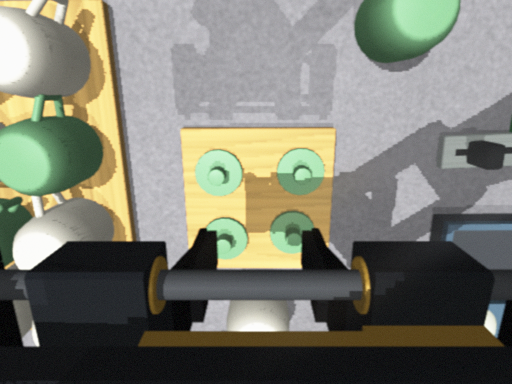

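Four lids on the board, at (218,172), (300,171), (225,238) and (292,232). The position readings jittered because the arm was still settling, so I'll idle before each picture. I'll measure the domes first, since they are fixed, with one hover per dome.

```bash
cat >> h.py <<'E'
def fitc(P,r):
    from scipy.optimize import least_squares
    P=np.array(P); c0=(P.min(0)+P.max(0))/2
    s=least_squares(lambda c:np.hypot(*(P-c).T)-r,c0,loss="soft_l1",f_scale=.0007)
    return s.x,np.sqrt(np.mean(s.fun**2))*1000
def look(kind,near):
    z,r=(.038,.0358) if kind=="dome" else (near[2] if len(near)>2 else .022,.029)
    c,im=snap("wrist"); hsv=cv2.cvtColor(im,cv2.COLOR_BGR2HSV)
    m=cv2.inRange(hsv,(0,0,75),(180,45,255)) if kind=="dome" else cv2.inRange(hsv,(48,30,40),(95,255,255))
    if kind=="dome": m&=cv2.bitwise_not(cv2.inRange(hsv,(92,40,0),(125,255,255)))
    m=cv2.morphologyEx(m,cv2.MORPH_OPEN,np.ones((5,5)))
    q=proj(c,(near[0],near[1],z)); out=None
    ks=[k for k in cv2.findContours(m,0,1)[0] if cv2.contourArea(k)>300 and abs(cv2.pointPolygonTest(k,(float(q[0]),float(q[1])),True))<70]
    for k in sorted(ks,key=lambda k:-cv2.pointPolygonTest(k,(float(q[0]),float(q[1])),True))[:1]:
        h=cv2.convexHull(k); P=[ray(c,p[0],z)[:2] for p in k]; out=fitc(P,r); print(kind,"pix",cv2.boundingRect(k),"centre",out[0].round(4),"rms",round(out[1],2))
    return out,im
E
python3 -m creep '[{"translation":[-24,30,0],"roll":0,"gripper":45},{"translation":[-48,60,0],"roll":0,"gripper":45},{"translation":[-72,90,0],"roll":0,"gripper":45},{"translation":[-96,120,0],"roll":0,"gripper":45},{"translation":[-120,150,0],"roll":0,"gripper":45}]' >/dev/null
python3 -m creep '[{"translation":[-24,30,20],"roll":0,"gripper":45},{"translation":[-48,60,40],"roll":0,"gripper":45},{"translation":[-72,90,65],"roll":0,"gripper":45},{"translation":[-96,119,92],"roll":0,"gripper":45},{"translation":[-96,119,92],"roll":0,"gripper":45}]' >/dev/null
python3 -m creep '[{"translation":[0,0,0],"roll":0,"gripper":45},{"translation":[0,0,0],"roll":0,"gripper":45},{"translation":[0,0,0],"roll":0,"gripper":45}]' >/dev/null
python3 tell.py .683 -.116 .176 180
python3 -c "
from h import *
o,im=look('dome',(.683,-.116)); cv2.imwrite('pics/d0.png',im)"
```

```text
t 17.88 p [ 0.6835 -0.1146  0.1783] yaw 179.91 q6 -1.9 w 0.045 gf 0.0 F [-0.5  0.3  0.2]
shift [ 0.5 -1.3  2.3] roll -0.09 dist 3 rows 1
dome pix (220, 155, 80, 77) centre [ 0.6905 -0.1147] rms 0.39
```

View pics/d0.png

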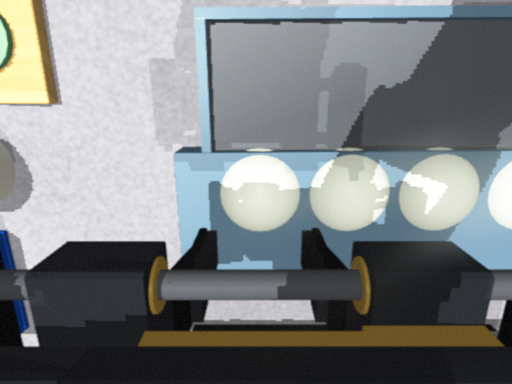

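Dome0 is centred at (260,193) with a clean fit. On to the other three.

```bash
M='from h import *
import sys
y=float(sys.argv[1]); look("dome",(.690,y)); look("dome",(.690,y))'
python3 -c "$M" -.1147
python3 -m creep '[{"translation":[-5,27,2],"roll":0,"gripper":45},{"translation":[-5,54,2],"roll":0,"gripper":45},{"translation":[-5,80,2],"roll":0,"gripper":45},{"translation":[-5,80,2],"roll":0,"gripper":45},{"translation":[-5,80,2],"roll":0,"gripper":45}]' >/dev/null; python3 -m creep '[{"translation":[0,0,0],"roll":0,"gripper":45},{"translation":[0,0,0],"roll":0,"gripper":45}]' >/dev/null;  python3 tell.py; python3 -c "$M" -.036
python3 -m creep '[{"translation":[0,27,0],"roll":0,"gripper":45},{"translation":[0,54,0],"roll":0,"gripper":45},{"translation":[0,80,0],"roll":0,"gripper":45},{"translation":[0,80,0],"roll":0,"gripper":45},{"translation":[0,80,0],"roll":0,"gripper":45}]' >/dev/null; python3 -m creep '[{"translation":[0,0,0],"roll":0,"gripper":45},{"translation":[0,0,0],"roll":0,"gripper":45}]' >/dev/null;  python3 tell.py; python3 -c "$M" .044
python3 -m creep '[{"translation":[0,27,0],"roll":0,"gripper":45},{"translation":[0,54,0],"roll":0,"gripper":45},{"translation":[0,80,0],"roll":0,"gripper":45},{"translation":[0,80,0],"roll":0,"gripper":45},{"translation":[0,80,0],"roll":0,"gripper":45}]' >/dev/null; python3 -m creep '[{"translation":[0,0,0],"roll":0,"gripper":45},{"translation":[0,0,0],"roll":0,"gripper":45}]' >/dev/null;  python3 tell.py; python3 -c "$M" .124
```

```text
dome pix (221, 154, 80, 77) centre [ 0.6904 -0.1147] rms 0.4
dome pix (221, 154, 80, 77) centre [ 0.6904 -0.1147] rms 0.36
t 18.62 p [ 0.6892 -0.0356  0.1757] yaw 179.82 q6 -1.78 w 0.0447 gf 0.0 F [ 0.3 -0.8 -0.4]
dome pix (221, 148, 81, 79) centre [ 0.6901 -0.0346] rms 0.37
dome pix (220, 148, 82, 79) centre [ 0.6901 -0.0347] rms 0.37
t 19.3 p [0.6893 0.0446 0.1751] yaw 179.83 q6 -1.66 w 0.045 gf 0.0 F [-0.3 -0.2  0.3]
dome pix (220, 148, 82, 79) centre [0.6898 0.0453] rms 0.45
dome pix (220, 148, 82, 79) centre [0.6898 0.0453] rms 0.43
t 19.98 p [0.6894 0.1246 0.1751] yaw 179.83 q6 -1.55 w 0.045 gf 0.0 F [-0.9  0.2  0.3]
dome pix (220, 148, 82, 78) centre [0.6895 0.1253] rms 0.44
dome pix (220, 148, 82, 78) centre [0.6895 0.1253] rms 0.44
```

```bash
for i in 1 2; do python3 -m creep '[{"translation":[16,-36,0],"roll":0,"gripper":45},{"translation":[32,-72,0],"roll":0,"gripper":45},{"translation":[48,-108,0],"roll":0,"gripper":45},{"translation":[64,-144,0],"roll":0,"gripper":45},{"translation":[80,-180,0],"roll":0,"gripper":45}]' >/dev/null; done
python3 -m creep '[{"translation":[16,-36,4],"roll":0,"gripper":45},{"translation":[32,-72,8],"roll":0,"gripper":45},{"translation":[48,-108,15],"roll":0,"gripper":45},{"translation":[51,-113,15],"roll":0,"gripper":45},{"translation":[51,-113,15],"roll":0,"gripper":45}]' >/dev/null
python3 -m creep '[{"translation":[0,0,0],"roll":0,"gripper":45},{"translation":[0,0,0],"roll":0,"gripper":45}]' >/dev/null; python3 tell.py
python3 -c "
from h import *
o,im=look('lid',(.478,-.347)); look('lid',(.478,-.347)); look('lid',(.478,-.44));cv2.imwrite('pics/l0.png',im)"
```

```text
t 21.5 p [ 0.4777 -0.3456  0.1602] yaw 179.94 q6 -2.39 w 0.0449 gf 0.0 F [0.7 0.4 0.2]
lid pix (230, 157, 64, 62) centre [ 0.4787 -0.3437] rms 1.09
lid pix (230, 157, 63, 62) centre [ 0.4788 -0.3438] rms 1.19
lid pix (117, 158, 65, 62) centre [ 0.4798 -0.4424] rms 0.91
```

View pics/l0.png

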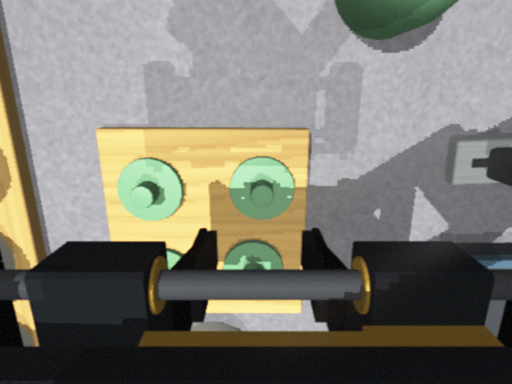

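Lid B is at (262,188), centred under the gripper. Grasp its knob.

```bash
python3 -m creep '[{"translation":[-1,2,35],"roll":0,"gripper":45},{"translation":[-1,2,70],"roll":0,"gripper":45},{"translation":[-1,2,95],"roll":0,"gripper":45},{"translation":[-1,2,108],"roll":0,"gripper":45},{"translation":[-1,2,114],"roll":0,"gripper":45}]' 20 | grep -E "pos|ft"
python3 -m creep '[{"translation":[0,0,0],"roll":0,"gripper":45},{"translation":[0,0,0],"roll":0,"gripper":30},{"translation":[0,0,0],"roll":0,"gripper":12},{"translation":[0,0,0],"roll":0,"gripper":12},{"translation":[0,0,0],"roll":0,"gripper":12}]' 20 | grep -E "pos|ft|gri"
python3 -m creep '[{"translation":[0,0,0],"roll":0,"gripper":12},{"translation":[0,0,0],"roll":0,"gripper":12},{"translation":[0,0,0],"roll":0,"gripper":12}]' 20 | grep -E "pos|ft|gri"; python3 tell.py
```

```text
position: [0.4781, -0.3423, 0.0438]
ft_force: [-0.9, 0.4, 0.2]
position: [0.4791, -0.3451, 0.0472]
ft_force: [0.3, -0.1, 0.7]
grip_width: 0.0258
grip_force: 0.0
position: [0.4788, -0.3449, 0.0469]
ft_force: [0.2, 1.4, 5.7]
grip_width: 0.0193
grip_force: 20.0
t 22.73 p [ 0.4788 -0.3449  0.0469] yaw 179.91 q6 -2.38 w 0.0193 gf 20.0 F [0.2 1.4 5.7]
```

```bash
python3 -m creep '[{"translation":[0,0,-20],"roll":0,"gripper":12},{"translation":[0,0,-50],"roll":0,"gripper":12},{"translation":[0,0,-85],"roll":0,"gripper":12},{"translation":[-12,27,-110],"roll":0,"gripper":12},{"translation":[-27,61,-125],"roll":0,"gripper":12}]' 30| grep -E "pos|gri"
for i in 1 2; do python3 -m creep '[{"translation":[-15,34,0],"roll":0,"gripper":12},{"translation":[-30,68,0],"roll":0,"gripper":12},{"translation":[-45,102,0],"roll":0,"gripper":12},{"translation":[-60,136,0],"roll":0,"gripper":12},{"translation":[-75,170,0],"roll":0,"gripper":12}]' | grep -E "gri"; done
python3 -m creep '[{"translation":[-15,34,0],"roll":0,"gripper":12},{"translation":[-25,55,0],"roll":0,"gripper":12},{"translation":[-30,67,0],"roll":0,"gripper":12},{"translation":[-30,67,0],"roll":0,"gripper":12},{"translation":[-30,67,0],"roll":0,"gripper":12}]' | grep -E "gri"
python3 tell.py .6895 .1242 .096 180
```

```text
position: [0.5067, -0.2867, 0.1742]
grip_width: 0.0187
grip_force: 30.0
grip_width: 0.0191
grip_force: 30.0
grip_width: 0.0194
grip_force: 30.0
grip_width: 0.0194
grip_force: 30.0
t 24.4 p [0.6855 0.1227 0.1704] yaw 179.97 q6 -1.55 w 0.0194 gf 30.0 F [ 0.3  0.2 -0.4]
shift [-4.2  1.6 74.4] roll -0.03 dist 75 rows 2
```

```bash
python3 -m creep '[{"translation":[-4,1.5,25],"roll":0,"gripper":12},{"translation":[-4,1.5,50],"roll":0,"gripper":12},{"translation":[-4,1.5,68],"roll":0,"gripper":12},{"translation":[-4,1.5,74],"roll":0,"gripper":12},{"translation":[-4,1.5,74],"roll":0,"gripper":12}]' | grep -E "pos|gri"
python3 -m creep '[{"translation":[0,0,0],"roll":0,"gripper":12},{"translation":[0,0,0],"roll":0,"gripper":12}]' | grep -E "ft"
python3 tell.py .6895 .1242 .0895 180
```

```text
position: [0.6882, 0.1224, 0.0949]
grip_width: 0.0189
grip_force: 30.0
ft_force: [-0.5, -0.1, -0.9]
t 24.98 p [0.6912 0.1237 0.0987] yaw 179.86 q6 -1.55 w 0.019 gf 30.0 F [-0.5 -0.1 -0.9]
shift [1.8 0.5 9.2] roll -0.14 dist 9 rows 1
```

```bash
python3 -m creep '[{"translation":[1.5,0.5,3],"roll":0,"gripper":12},{"translation":[1.5,0.5,6],"roll":0,"gripper":12},{"translation":[1.5,0.5,6],"roll":0,"gripper":12},{"translation":[1.5,0.5,6],"roll":0,"gripper":12}]' | grep -E "pos|ft"
python3 -m creep '[{"translation":[0,0,2],"roll":0,"gripper":12},{"translation":[0,0,2],"roll":0,"gripper":12},{"translation":[0,0,2],"roll":0,"gripper":12}]' | grep -E "pos|ft"
python3 -m creep '[{"translation":[0,0,1.5],"roll":0,"gripper":12},{"translation":[0,0,1.5],"roll":0,"gripper":12},{"translation":[0,0,1.5],"roll":0,"gripper":12}]' | grep -E "pos|ft"
python3 tell.py .6895 .1242 .0895 180
```

```text
position: [0.6886, 0.1252, 0.0913]
ft_force: [-0.5, -0.2, -0.7]
position: [0.6887, 0.1252, 0.089]
ft_force: [0.3, 0.0, -1.2]
position: [0.6889, 0.1252, 0.0888]
ft_force: [-2.5, 0.3, 5.8]
t 25.82 p [0.6889 0.1252 0.0888] yaw 179.93 q6 -1.55 w 0.0192 gf 30.0 F [-2.5  0.3  5.8]
shift [-0.6 -1.  -0.7] roll -0.07 dist 1 rows 1
```

```bash
python3 -m creep '[{"translation":[-0.6,-1,-1.5],"roll":0,"gripper":12},{"translation":[-0.6,-1,-0.6],"roll":0,"gripper":12},{"translation":[-0.6,-1,-0.6],"roll":0,"gripper":12},{"translation":[-0.6,-1,-0.6],"roll":0,"gripper":12}]' | grep -E "pos|ft"
python3 -m creep '[{"translation":[0,0,0],"roll":0,"gripper":20.5},{"translation":[0,0,0],"roll":0,"gripper":22},{"translation":[0,0,0],"roll":0,"gripper":24},{"translation":[0,0,0],"roll":0,"gripper":30},{"translation":[0,0,0],"roll":0,"gripper":38}]' | grep -E "pos|ft|gri"
python3 -m creep '[{"translation":[0,0,0],"roll":0,"gripper":45},{"translation":[0,0,-15],"roll":0,"gripper":45},{"translation":[0,0,-40],"roll":0,"gripper":45},{"translation":[0,0,-65],"roll":0,"gripper":45},{"translation":[0,0,-87],"roll":0,"gripper":45}]' | grep -E "pos|ft|gri"
python3 -m creep '[{"translation":[0,0,0],"roll":0,"gripper":45},{"translation":[0,0,0],"roll":0,"gripper":45}]' >/dev/null
python3 tell.py; python3 -c "
from h import *
o,im=look('lid',(.6895,.1253,.064)); cv2.imwrite('pics/p1.png',im)"
```

```text
position: [0.6899, 0.124, 0.0888]
ft_force: [-0.6, -0.7, 4.3]
position: [0.6888, 0.1241, 0.0874]
ft_force: [-0.8, -1.3, 0.1]
grip_width: 0.0303
grip_force: 0.0
position: [0.6894, 0.1241, 0.1762]
ft_force: [0.0, 0.9, 0.7]
grip_width: 0.0446
grip_force: 0.0
t 27.15 p [0.6902 0.1242 0.1767] yaw 179.92 q6 -1.55 w 0.045 gf 0.0 F [-0.4 -0.6  0.2]
lid pix (223, 159, 72, 70) centre [0.6899 0.1233] rms 0.33
```

View pics/p1.png

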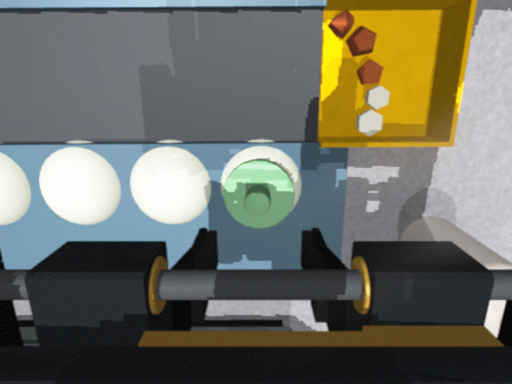

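The lid sits on dome3 at (259,193), but the dome is centred near column 261.5, so the lid is about 2 mm too far toward -y. I'll regrasp and shift it by 2 mm.

```bash
python3 -m creep '[{"translation":[0,0,30],"roll":0,"gripper":45},{"translation":[0,0,60],"roll":0,"gripper":45},{"translation":[0,0,80],"roll":0,"gripper":45},{"translation":[0,0,86],"roll":0,"gripper":45},{"translation":[0,0,86],"roll":0,"gripper":30}]' 20| grep -E "pos|ft"
python3 -m creep '[{"translation":[0,0,0],"roll":0,"gripper":24},{"translation":[0,0,0],"roll":0,"gripper":21},{"translation":[0,0,0],"roll":0,"gripper":12},{"translation":[0,0,0],"roll":0,"gripper":12},{"translation":[0,0,0],"roll":0,"gripper":12}]' | grep -E "pos|ft|gri"
python3 tell.py .689 .1262 .0925 180
```

```text
position: [0.6868, 0.1241, 0.0863]
ft_force: [0.8, -0.1, 1.1]
position: [0.6893, 0.1241, 0.0892]
ft_force: [0.1, 0.1, -0.1]
grip_width: 0.0192
grip_force: 20.0
t 28.03 p [0.6893 0.1241 0.0892] yaw 179.92 q6 -1.55 w 0.0192 gf 20.0 F [ 0.1  0.1 -0.1]
shift [ 0.3  2.1 -3.3] roll -0.08 dist 4 rows 1
```

```bash
python3 -m creep '[{"translation":[0,0,-3],"roll":0,"gripper":12},{"translation":[0.3,2,-3],"roll":0,"gripper":12},{"translation":[0.3,2,-3],"roll":0,"gripper":12},{"translation":[0.3,2,-1],"roll":0,"gripper":12},{"translation":[0.3,2,0],"roll":0,"gripper":12}]' | grep -E "pos|ft"
python3 -m creep '[{"translation":[0,0,0],"roll":0,"gripper":12},{"translation":[0,0,0.7],"roll":0,"gripper":12},{"translation":[0,0,0.7],"roll":0,"gripper":12}]' | grep -E "pos|ft"
```

```text
position: [0.6889, 0.1262, 0.0891]
ft_force: [-0.2, 0.2, -0.7]
position: [0.689, 0.1261, 0.0889]
ft_force: [-1.2, -0.3, 2.3]
```

```bash
python3 -m creep '[{"translation":[0,0,0],"roll":0,"gripper":20.5},{"translation":[0,0,0],"roll":0,"gripper":22},{"translation":[0,0,0],"roll":0,"gripper":24},{"translation":[0,0,0],"roll":0,"gripper":30},{"translation":[0,0,0],"roll":0,"gripper":38}]' | grep -E "pos|ft|gri"
python3 -m creep '[{"translation":[0,0,0],"roll":0,"gripper":45},{"translation":[0,0,-15],"roll":0,"gripper":45},{"translation":[0,0,-40],"roll":0,"gripper":45},{"translation":[0,0,-65],"roll":0,"gripper":45},{"translation":[0,0,-87],"roll":0,"gripper":45}]' | grep -E "pos"
python3 -m creep '[{"translation":[0,0,0],"roll":0,"gripper":45},{"translation":[0,0,0],"roll":0,"gripper":45}]' >/dev/null
python3 tell.py .56 -.353 .16 180; python3 -c "
from h import *
c=cam('wrist');o,im=look('lid',(.6895,.1253,.064)); print('knob exp px',proj(c,(*o[0],.087)),'disc',proj(c,(*o[0],.066)))
g=im[130:240,200:320]; 
e=cv2.cvtColor(g,cv2.COLOR_BGR2GRAY); cc=cv2.HoughCircles(cv2.resize(e,None,fx=3,fy=3),cv2.HOUGH_GRADIENT,1,20,param1=80,param2=12,minRadius=33,maxRadius=55); print(None if cc is None else (cc[0][:4]/3+[200,130,0]).round(1).tolist())
o=look('dome',(.6895,.0453))"
```

```text
position: [0.6889, 0.126, 0.0882]
ft_force: [-1.0, 0.2, 0.6]
grip_width: 0.0303
grip_force: 0.0
position: [0.6891, 0.1261, 0.1766]
t 29.7 p [0.69   0.1261 0.1771] yaw 179.92 q6 -1.55 w 0.0447 gf 0.0 F [ 0.3 -1.3 -0.4]
shift [ 129.3 -479.3   16.6] roll -0.08 dist 497 rows 12
lid pix (223, 159, 72, 70) centre [0.6896 0.1256] rms 0.35
knob exp px [258.91239891 203.4353347 ] disc [258.93322426 195.20980364]
[[295.8, 157.8, 17.4], [277.5, 173.5, 18.1], [283.2, 153.8, 13.3], [248.8, 177.8, 16.3]]
dome pix (127, 149, 82, 78) centre [0.6898 0.0453] rms 0.44
```

The lid on dome3 is now centred to within 0.3 mm. Next lid: hover over D.

```bash
for i in 1 2; do python3 -m creep '[{"translation":[10,-38,0],"roll":0,"gripper":45},{"translation":[20,-76,0],"roll":0,"gripper":45},{"translation":[30,-114,0],"roll":0,"gripper":45},{"translation":[40,-152,0],"roll":0,"gripper":45},{"translation":[50,-190,0],"roll":0,"gripper":45}]' >/dev/null; done
python3 -m creep '[{"translation":[10,-36,6],"roll":0,"gripper":45},{"translation":[20,-70,12],"roll":0,"gripper":45},{"translation":[29,-95,17],"roll":0,"gripper":45},{"translation":[29,-99,17],"roll":0,"gripper":45},{"translation":[29,-99,17],"roll":0,"gripper":45}]' >/dev/null
python3 -m creep '[{"translation":[0,0,0],"roll":0,"gripper":45},{"translation":[0,0,0],"roll":0,"gripper":45}]' >/dev/null; python3 tell.py
python3 -c "
from h import *
o,im=look('lid',(.56,-.35)); look('lid',(.56,-.35)); look('lid',(.56,-.44)); look('lid',(.479,-.442))"
```

```text
t 31.22 p [ 0.5594 -0.3509  0.1577] yaw 179.99 q6 -2.3 w 0.0448 gf 0.0 F [-1.4 -0.5 -0. ]
lid pix (226, 155, 65, 63) centre [ 0.5581 -0.352 ] rms 1.12
lid pix (226, 155, 65, 62) centre [ 0.5582 -0.352 ] rms 1.13
lid pix (129, 164, 65, 61) centre [ 0.5662 -0.4377] rms 0.95
lid pix (111, 55, 72, 73) centre [ 0.4801 -0.4425] rms 0.9
```

```bash
python3 -c "
from h import *
c,im=snap('wrist'); hsv=cv2.cvtColor(im,cv2.COLOR_BGR2HSV); m=cv2.inRange(hsv,(48,30,40),(95,255,255)); m=cv2.morphologyEx(m,cv2.MORPH_OPEN,np.ones((5,5)))
q=proj(c,(.558,-.352,.022))
k=[k for k in cv2.findContours(m,0,1)[0] if cv2.pointPolygonTest(k,tuple(map(float,q)),False)>0][0]
for z in(.018,.022,.024):
  P=np.array([ray(c,p[0],z)[:2] for p in k]); A=np.c_[2*P,np.ones(len(P))]; s=np.linalg.lstsq(A,(P**2).sum(1),rcond=None)[0]; r=np.sqrt(s[2]+s[:2]@s[:2]); d=np.hypot(*(P-s[:2]).T)-r; print(z,s[:2].round(4),r.round(4),d.std().round(5), np.degrees(np.arctan2(*(P-s[:2])[np.argsort(-abs(d))[:5]].T[::-1])).round(), d[np.argsort(-abs(d))[:5]].round(4))
"
```

```text
0.018 [ 0.5592 -0.352 ] 0.0283 0.00029 [-101.  -82.  153.   72. -169.] [-0.0007 -0.0007  0.0007 -0.0006  0.0006]
0.022 [ 0.5581 -0.352 ] 0.0279 0.00029 [-101.  -82.  153.   72. -169.] [-0.0007 -0.0007  0.0007 -0.0006  0.0006]
0.024 [ 0.5576 -0.352 ] 0.0277 0.00029 [-101.  -82.  153.   72. -169.] [-0.0007 -0.0007  0.0007 -0.0006  0.0006]
```

```bash
python3 -m creep '[{"translation":[1.4,-0.8,35],"roll":0,"gripper":45},{"translation":[1.4,-0.8,70],"roll":0,"gripper":45},{"translation":[1.4,-0.8,95],"roll":0,"gripper":45},{"translation":[1.4,-0.8,106],"roll":0,"gripper":45},{"translation":[1.4,-0.8,110],"roll":0,"gripper":45}]' 20 >/dev/null
python3 -m creep '[{"translation":[0,0,0],"roll":0,"gripper":45},{"translation":[0,0,0],"roll":0,"gripper":30},{"translation":[0,0,0],"roll":0,"gripper":12},{"translation":[0,0,0],"roll":0,"gripper":12},{"translation":[0,0,0],"roll":0,"gripper":12}]' 20 | grep -E "pos|ft|gri"
python3 -m creep '[{"translation":[0,0,0],"roll":0,"gripper":12},{"translation":[0,0,0],"roll":0,"gripper":12},{"translation":[0,0,0],"roll":0,"gripper":12}]' 30 | grep -E "pos|ft|gri"; python3 tell.py .6898 .0459 .17 180
```

```text
position: [0.5586, -0.3541, 0.05]
ft_force: [0.1, 0.4, -0.5]
grip_width: 0.0262
grip_force: 0.0
position: [0.5583, -0.3538, 0.0495]
ft_force: [-0.5, 1.7, 5.5]
grip_width: 0.0187
grip_force: 30.0
t 32.55 p [ 0.5583 -0.3538  0.0495] yaw 179.91 q6 -2.3 w 0.0187 gf 30.0 F [-0.5  1.7  5.5]
shift [-131.   399.8 -120.7] roll -0.09 dist 438 rows 11
```

```bash
python3 -m creep '[{"translation":[0,0,-20],"roll":0,"gripper":12},{"translation":[0,0,-50],"roll":0,"gripper":12},{"translation":[0,0,-85],"roll":0,"gripper":12},{"translation":[-10,30,-110],"roll":0,"gripper":12},{"translation":[-21,65,-122],"roll":0,"gripper":12}]' 30| grep -E "pos|gri"
python3 -m creep '[{"translation":[-12,36,0],"roll":0,"gripper":12},{"translation":[-24,72,0],"roll":0,"gripper":12},{"translation":[-36,108,0],"roll":0,"gripper":12},{"translation":[-48,144,0],"roll":0,"gripper":12},{"translation":[-60,180,0],"roll":0,"gripper":12}]' | grep -E "gri"
python3 -m creep '[{"translation":[-12,36,0],"roll":0,"gripper":12},{"translation":[-24,72,0],"roll":0,"gripper":12},{"translation":[-36,108,0],"roll":0,"gripper":12},{"translation":[-46,135,0],"roll":0,"gripper":12},{"translation":[-50,155,0],"roll":0,"gripper":12}]' | grep -E "gri"
python3 -m creep '[{"translation":[0,0,0],"roll":0,"gripper":12},{"translation":[0,0,0],"roll":0,"gripper":12},{"translation":[0,0,0],"roll":0,"gripper":12}]' | grep -E "gri"
python3 tell.py .690 .0459 .096 180
```

```text
position: [0.5806, -0.2919, 0.1745]
grip_width: 0.0188
grip_force: 30.0
grip_width: 0.0191
grip_force: 30.0
grip_width: 0.0191
grip_force: 30.0
grip_width: 0.0188
grip_force: 30.0
t 34.05 p [0.689  0.0457 0.17  ] yaw 179.92 q6 -1.66 w 0.0188 gf 30.0 F [ 0.7 -0.7  0.3]
shift [-1.1  0.3 74. ] roll -0.08 dist 74 rows 2
```

```bash
python3 -m creep '[{"translation":[-1,0.3,25],"roll":0,"gripper":12},{"translation":[-1,0.3,50],"roll":0,"gripper":12},{"translation":[-1,0.3,68],"roll":0,"gripper":12},{"translation":[-1,0.3,74],"roll":0,"gripper":12},{"translation":[-1,0.3,74],"roll":0,"gripper":12}]' >/dev/null
python3 -m creep '[{"translation":[0,0,2],"roll":0,"gripper":12},{"translation":[0,0,2],"roll":0,"gripper":12},{"translation":[0,0,2],"roll":0,"gripper":12}]' | grep -E "pos|ft"
python3 -m creep '[{"translation":[0,0,2],"roll":0,"gripper":12},{"translation":[0,0,2],"roll":0,"gripper":12},{"translation":[0,0,2],"roll":0,"gripper":12}]' | grep -E "pos|ft"
python3 tell.py .690 .0459 .0915 180
```

```text
position: [0.6915, 0.0462, 0.096]
ft_force: [0.8, 0.1, -0.3]
position: [0.6906, 0.0467, 0.093]
ft_force: [1.0, 0.1, -0.4]
t 34.97 p [0.6906 0.0467 0.093 ] yaw 179.93 q6 -1.66 w 0.019 gf 30.0 F [ 1.   0.1 -0.4]
shift [ 0.6 -0.8  1.5] roll -0.07 dist 2 rows 1
```

```bash
python3 -m creep '[{"translation":[0.5,-0.7,1],"roll":0,"gripper":12},{"translation":[0.5,-0.7,1],"roll":0,"gripper":12},{"translation":[0.5,-0.7,1],"roll":0,"gripper":12}]' | grep -E "pos|ft"
python3 -m creep '[{"translation":[0,0,1],"roll":0,"gripper":12},{"translation":[0,0,1],"roll":0,"gripper":12},{"translation":[0,0,1],"roll":0,"gripper":12}]' | grep -E "pos|ft"
```

```text
position: [0.69, 0.0459, 0.0915]
ft_force: [-0.2, -0.2, 0.3]
position: [0.6902, 0.0459, 0.0914]
ft_force: [-0.7, -0.0, 4.8]
```

Contact at the expected height. Release and check.

```bash
python3 -m creep '[{"translation":[0,0,-0.7],"roll":0,"gripper":20.5},{"translation":[0,0,-0.7],"roll":0,"gripper":22},{"translation":[0,0,-0.7],"roll":0,"gripper":24},{"translation":[0,0,-0.7],"roll":0,"gripper":30},{"translation":[0,0,-0.7],"roll":0,"gripper":38}]' | grep -E "pos|ft|gri"
python3 -m creep '[{"translation":[0,0,0],"roll":0,"gripper":45},{"translation":[0,0,-15],"roll":0,"gripper":45},{"translation":[0,0,-40],"roll":0,"gripper":45},{"translation":[0,0,-65],"roll":0,"gripper":45},{"translation":[0,0,-85],"roll":0,"gripper":45}]' | grep -E "pos"
python3 -m creep '[{"translation":[0,0,0],"roll":0,"gripper":45},{"translation":[0,0,0],"roll":0,"gripper":45}]' >/dev/null
python3 tell.py .566 -.438 .16 180; python3 -c "
from h import *
look('lid',(.6898,.0453,.064)); look('lid',(.6895,.1253,.064)); look('dome',(.690,-.0347))"
```

```text
position: [0.6899, 0.0459, 0.0907]
ft_force: [0.4, -0.7, 0.6]
grip_width: 0.0301
grip_force: 0.0
position: [0.6904, 0.0459, 0.1776]
t 36.47 p [0.6908 0.0459 0.1776] yaw 179.92 q6 -1.66 w 0.045 gf 0.0 F [-1.  -0.7 -0.4]
shift [ 124.2 -484.    17.3] roll -0.08 dist 500 rows 12
lid pix (224, 158, 72, 70) centre [0.6898 0.0456] rms 0.32
lid pix (322, 160, 74, 70) centre [0.6893 0.1254] rms 0.48
dome pix (127, 149, 82, 79) centre [ 0.6901 -0.0346] rms 0.46
```

```bash
for i in 1 2; do python3 -m creep '[{"translation":[10,-38,0],"roll":0,"gripper":45},{"translation":[20,-76,0],"roll":0,"gripper":45},{"translation":[30,-114,0],"roll":0,"gripper":45},{"translation":[40,-152,0],"roll":0,"gripper":45},{"translation":[50,-190,0],"roll":0,"gripper":45}]' >/dev/null; done
python3 -m creep '[{"translation":[8,-36,6],"roll":0,"gripper":45},{"translation":[16,-70,12],"roll":0,"gripper":45},{"translation":[24,-98,17],"roll":0,"gripper":45},{"translation":[24,-104,17],"roll":0,"gripper":45},{"translation":[24,-104,17],"roll":0,"gripper":45}]' >/dev/null
python3 -m creep '[{"translation":[0,0,0],"roll":0,"gripper":45},{"translation":[0,0,0],"roll":0,"gripper":45}]' >/dev/null; python3 tell.py
python3 -c "
from h import *
look('lid',(.566,-.438)); look('lid',(.566,-.438)); look('lid',(.479,-.442))"
```

```text
t 38.03 p [ 0.5655 -0.436   0.1585] yaw 179.99 q6 -2.38 w 0.045 gf 0.0 F [ 0.5 -0.2 -0.2]
lid pix (225, 157, 64, 63) centre [ 0.5663 -0.4381] rms 1.13
lid pix (225, 157, 64, 62) centre [ 0.5664 -0.4381] rms 1.13
lid pix (216, 47, 71, 74) centre [ 0.4802 -0.4428] rms 1.06
```

```bash
python3 -m creep '[{"translation":[-0.9,-1.7,35],"roll":0,"gripper":45},{"translation":[-0.9,-1.7,70],"roll":0,"gripper":45},{"translation":[-0.9,-1.7,95],"roll":0,"gripper":45},{"translation":[-0.9,-1.7,106],"roll":0,"gripper":45},{"translation":[-0.9,-1.7,110],"roll":0,"gripper":45}]' 20 >/dev/null
python3 -m creep '[{"translation":[0,0,0],"roll":0,"gripper":45},{"translation":[0,0,0],"roll":0,"gripper":30},{"translation":[0,0,0],"roll":0,"gripper":12},{"translation":[0,0,0],"roll":0,"gripper":12},{"translation":[0,0,0],"roll":0,"gripper":12}]' 20 | grep -E "pos|ft|gri"
python3 -m creep '[{"translation":[0,0,0],"roll":0,"gripper":12},{"translation":[0,0,0],"roll":0,"gripper":12},{"translation":[0,0,0],"roll":0,"gripper":12}]' 30 | grep -E "pos|ft|gri"; python3 tell.py .6901 -.0341 .17 180
```

```text
position: [0.5668, -0.4403, 0.0509]
ft_force: [0.5, 0.0, -0.2]
grip_width: 0.0261
grip_force: 0.0
position: [0.5666, -0.4399, 0.0503]
ft_force: [0.8, 1.0, 4.4]
grip_width: 0.019
grip_force: 30.0
t 39.27 p [ 0.5666 -0.4399  0.0503] yaw 179.91 q6 -2.39 w 0.019 gf 30.0 F [0.8 1.  4.4]
shift [-123.   405.9 -119.9] roll -0.09 dist 441 rows 11
```

```bash
python3 -m creep '[{"translation":[0,0,-20],"roll":0,"gripper":12},{"translation":[0,0,-50],"roll":0,"gripper":12},{"translation":[0,0,-85],"roll":0,"gripper":12},{"translation":[-10,30,-110],"roll":0,"gripper":12},{"translation":[-20,66,-122],"roll":0,"gripper":12}]' 30| grep -E "pos|gri"
python3 -m creep '[{"translation":[-11,36,0],"roll":0,"gripper":12},{"translation":[-22,72,0],"roll":0,"gripper":12},{"translation":[-33,108,0],"roll":0,"gripper":12},{"translation":[-44,144,0],"roll":0,"gripper":12},{"translation":[-55,180,0],"roll":0,"gripper":12}]' | grep -E "gri"
python3 -m creep '[{"translation":[-11,36,0],"roll":0,"gripper":12},{"translation":[-22,72,0],"roll":0,"gripper":12},{"translation":[-33,108,0],"roll":0,"gripper":12},{"translation":[-44,138,0],"roll":0,"gripper":12},{"translation":[-48,160,0],"roll":0,"gripper":12}]' | grep -E "gri"
python3 -m creep '[{"translation":[0,0,0],"roll":0,"gripper":12},{"translation":[0,0,0],"roll":0,"gripper":12},{"translation":[0,0,0],"roll":0,"gripper":12}]' | grep -E "gri"
python3 tell.py .6903 -.0341 .096 180
```

```text
position: [0.5876, -0.3778, 0.1754]
grip_width: 0.0191
grip_force: 30.0
grip_width: 0.0191
grip_force: 30.0
grip_width: 0.0184
grip_force: 30.0
grip_width: 0.0189
grip_force: 30.0
t 40.77 p [ 0.6894 -0.0343  0.1708] yaw 179.93 q6 -1.78 w 0.0189 gf 30.0 F [ 0.2 -0.8 -1.1]
shift [-0.9  0.3 74.8] roll -0.07 dist 75 rows 2
```

```bash
python3 -m creep '[{"translation":[-0.8,-0.3,25],"roll":0,"gripper":12},{"translation":[-0.8,-0.3,50],"roll":0,"gripper":12},{"translation":[-0.8,-0.3,68],"roll":0,"gripper":12},{"translation":[-0.8,-0.3,75],"roll":0,"gripper":12},{"translation":[-0.8,-0.3,75],"roll":0,"gripper":12}]' >/dev/null
python3 -m creep '[{"translation":[0,0,0],"roll":0,"gripper":12},{"translation":[0,0,2],"roll":0,"gripper":12},{"translation":[0,0,2],"roll":0,"gripper":12},{"translation":[0,0,2],"roll":0,"gripper":12}]' | grep -E "pos|ft"
python3 tell.py .6903 -.0341 .0923 180
```

```text
position: [0.6912, -0.0343, 0.0954]
ft_force: [1.2, -0.7, -0.6]
t 41.52 p [ 0.6912 -0.0343  0.0954] yaw 179.91 q6 -1.78 w 0.0191 gf 30.0 F [ 1.2 -0.7 -0.6]
shift [0.9 0.2 3.1] roll -0.09 dist 3 rows 1
```

```bash
python3 -m creep '[{"translation":[0.7,0.2,2],"roll":0,"gripper":12},{"translation":[0.7,0.2,2.5],"roll":0,"gripper":12},{"translation":[0.7,0.2,2.5],"roll":0,"gripper":12}]' | grep -E "pos|ft"
python3 -m creep '[{"translation":[0,0,1],"roll":0,"gripper":12},{"translation":[0,0,1],"roll":0,"gripper":12},{"translation":[0,0,1],"roll":0,"gripper":12}]' | grep -E "pos|ft"
```

```text
position: [0.6901, -0.0338, 0.0923]
ft_force: [0.1, 0.5, 0.8]
position: [0.6903, -0.0338, 0.0921]
ft_force: [-1.2, 0.4, 5.2]
```

```bash
python3 -m creep '[{"translation":[0,0,-0.7],"roll":0,"gripper":20.5},{"translation":[0,0,-0.7],"roll":0,"gripper":22},{"translation":[0,0,-0.7],"roll":0,"gripper":24},{"translation":[0,0,-0.7],"roll":0,"gripper":30},{"translation":[0,0,-0.7],"roll":0,"gripper":38}]' | grep -E "ft|gri"
python3 -m creep '[{"translation":[0,0,0],"roll":0,"gripper":45},{"translation":[0,0,-15],"roll":0,"gripper":45},{"translation":[0,0,-40],"roll":0,"gripper":45},{"translation":[0,0,-65],"roll":0,"gripper":45},{"translation":[0,0,-85],"roll":0,"gripper":45}]' | grep -E "pos"
python3 -m creep '[{"translation":[0,0,0],"roll":0,"gripper":45},{"translation":[0,0,0],"roll":0,"gripper":45}]' >/dev/null
python3 tell.py .480 -.443 .16 180; python3 -c "
from h import *
look('lid',(.690,-.0347,.064)); look('lid',(.6898,.0453,.064)); look('lid',(.6895,.1253,.064)); look('dome',(.690,-.1147))"
for i in 1 2; do python3 -m creep '[{"translation":[18,-36,0],"roll":0,"gripper":45},{"translation":[36,-72,0],"roll":0,"gripper":45},{"translation":[54,-108,0],"roll":0,"gripper":45},{"translation":[72,-144,0],"roll":0,"gripper":45},{"translation":[90,-180,0],"roll":0,"gripper":45}]' | grep pos; done; python3 tell.py .480 -.443 .16 180
```

```text
ft_force: [-0.2, -0.5, -0.7]
grip_width: 0.0304
grip_force: 0.0
position: [0.6902, -0.034, 0.1778]
t 43.02 p [ 0.6907 -0.0341  0.1777] yaw 179.92 q6 -1.78 w 0.0447 gf 0.0 F [-0.6  0.3  0.2]
shift [ 210.2 -409.2   17.4] roll -0.08 dist 460 rows 12
lid pix (224, 167, 72, 61) centre [ 0.6959 -0.0339] rms 5.04
lid pix (321, 160, 75, 70) centre [0.6896 0.0452] rms 0.53
lid pix (419, 161, 77, 70) centre [0.6892 0.1248] rms 1.05
dome pix (127, 150, 82, 79) centre [ 0.6904 -0.1146] rms 0.35
position: [0.598, -0.2147, 0.1749]
position: [0.5077, -0.3947, 0.175]
t 44.05 p [ 0.5077 -0.3947  0.175 ] yaw 179.91 q6 -2.4 w 0.045 gf 0.0 F [ 0.9  0.5 -0.2]
shift [ 27.6 -48.3  14.9] roll -0.09 dist 58 rows 2
```

I have used up the picture budget (in fact one over), so from here I'll check by numbers only. The third lid's fit was poor, probably from a lighting cut in the mask; I'll recheck it with another mask when I'm back over it.

```bash
python3 -m creep '[{"translation":[10,-24,8],"roll":0,"gripper":45},{"translation":[20,-40,12],"roll":0,"gripper":45},{"translation":[27,-48,15],"roll":0,"gripper":45},{"translation":[27,-48,15],"roll":0,"gripper":45},{"translation":[27,-48,15],"roll":0,"gripper":45}]' >/dev/null
python3 -m creep '[{"translation":[0,0,0],"roll":0,"gripper":45},{"translation":[0,0,0],"roll":0,"gripper":45}]' >/dev/null; python3 tell.py
python3 -c "
from h import *
look('lid',(.480,-.443)); look('lid',(.480,-.443))"
```

```text
t 44.63 p [ 0.4833 -0.4401  0.1615] yaw -179.97 q6 -2.48 w 0.0446 gf 0.0 F [ 0.5  0.5 -0.4]
lid pix (225, 152, 64, 62) centre [ 0.4799 -0.4428] rms 1.13
lid pix (225, 151, 64, 63) centre [ 0.4799 -0.4429] rms 1.11
```

```bash
python3 -m creep '[{"translation":[3,-2.3,35],"roll":0,"gripper":45},{"translation":[3,-2.3,70],"roll":0,"gripper":45},{"translation":[3,-2.3,95],"roll":0,"gripper":45},{"translation":[3,-2.3,107],"roll":0,"gripper":45},{"translation":[3,-2.3,112],"roll":0,"gripper":45}]' 20 >/dev/null
python3 -m creep '[{"translation":[0,0,0],"roll":0,"gripper":45},{"translation":[0,0,0],"roll":0,"gripper":30},{"translation":[0,0,0],"roll":0,"gripper":12},{"translation":[0,0,0],"roll":0,"gripper":12},{"translation":[0,0,0],"roll":0,"gripper":12}]' 20 | grep -E "pos|ft|gri"
python3 -m creep '[{"translation":[0,0,0],"roll":0,"gripper":12},{"translation":[0,0,0],"roll":0,"gripper":12},{"translation":[0,0,0],"roll":0,"gripper":12}]' 30 | grep -E "pos|ft|gri"; python3 tell.py .6904 -.1141 .17 180
```

```text
position: [0.4799, -0.4447, 0.0509]
ft_force: [0.1, 0.6, -0.4]
grip_width: 0.0258
grip_force: 0.0
position: [0.4796, -0.4442, 0.0504]
ft_force: [-0.1, 1.2, 4.9]
grip_width: 0.0189
grip_force: 30.0
t 45.82 p [ 0.4796 -0.4442  0.0504] yaw 179.91 q6 -2.49 w 0.0189 gf 30.0 F [-0.1  1.2  4.9]
shift [-210.4  330.3 -119.7] roll -0.09 dist 410 rows 10
```

```bash
python3 -m creep '[{"translation":[0,0,-20],"roll":0,"gripper":12},{"translation":[0,0,-50],"roll":0,"gripper":12},{"translation":[0,0,-85],"roll":0,"gripper":12},{"translation":[-16,25,-110],"roll":0,"gripper":12},{"translation":[-34,54,-122],"roll":0,"gripper":12}]' 30| grep -E "pos|gri"
python3 -m creep '[{"translation":[-20,31,0],"roll":0,"gripper":12},{"translation":[-40,62,0],"roll":0,"gripper":12},{"translation":[-60,93,0],"roll":0,"gripper":12},{"translation":[-80,124,0],"roll":0,"gripper":12},{"translation":[-100,155,0],"roll":0,"gripper":12}]' | grep -E "gri"
python3 -m creep '[{"translation":[-20,31,0],"roll":0,"gripper":12},{"translation":[-40,62,0],"roll":0,"gripper":12},{"translation":[-60,93,0],"roll":0,"gripper":12},{"translation":[-72,112,0],"roll":0,"gripper":12},{"translation":[-76,121,0],"roll":0,"gripper":12}]' | grep -E "gri"
python3 -m creep '[{"translation":[0,0,0],"roll":0,"gripper":12},{"translation":[0,0,0],"roll":0,"gripper":12},{"translation":[0,0,0],"roll":0,"gripper":12}]' | grep -E "gri"
python3 tell.py .6901 -.1141 .096 180
```

```text
position: [0.5142, -0.3933, 0.1753]
grip_width: 0.0187
grip_force: 30.0
grip_width: 0.019
grip_force: 30.0
grip_width: 0.019
grip_force: 30.0
grip_width: 0.0191
grip_force: 30.0
t 47.32 p [ 0.6888 -0.1159  0.1711] yaw 179.84 q6 -1.89 w 0.0191 gf 30.0 F [ 1.1  0.5 -0.9]
shift [-1.4  1.8 75.1] roll -0.16 dist 75 rows 2
```

```bash
python3 -m creep '[{"translation":[-1.2,1.5,25],"roll":0,"gripper":12},{"translation":[-1.2,1.5,50],"roll":0,"gripper":12},{"translation":[-1.2,1.5,68],"roll":0,"gripper":12},{"translation":[-1.2,1.5,75],"roll":0,"gripper":12},{"translation":[-1.2,1.5,75],"roll":0,"gripper":12}]' >/dev/null
python3 -m creep '[{"translation":[0,0,0],"roll":0,"gripper":12},{"translation":[0,0,2],"roll":0,"gripper":12},{"translation":[0,0,2],"roll":0,"gripper":12},{"translation":[0,0,2],"roll":0,"gripper":12}]' | grep -E "pos|ft"
python3 tell.py .6901 -.1141 .0923 180
```

```text
position: [0.6916, -0.113, 0.0957]
ft_force: [1.0, 0.1, -0.7]
t 48.07 p [ 0.6916 -0.113   0.0957] yaw 179.91 q6 -1.89 w 0.0189 gf 30.0 F [ 1.   0.1 -0.7]
shift [ 1.5 -1.1  3.4] roll -0.09 dist 4 rows 1
```

```bash
python3 -m creep '[{"translation":[1.2,-1,2],"roll":0,"gripper":12},{"translation":[1.2,-1,2.7],"roll":0,"gripper":12},{"translation":[1.2,-1,2.7],"roll":0,"gripper":12}]' | grep -E "pos|ft"
python3 -m creep '[{"translation":[0,0,1],"roll":0,"gripper":12},{"translation":[0,0,1],"roll":0,"gripper":12},{"translation":[0,0,1],"roll":0,"gripper":12}]' | grep -E "pos|ft"; python3 tell.py
```

```text
position: [0.69, -0.1139, 0.0924]
ft_force: [-1.4, -1.0, 2.5]
position: [0.6902, -0.1139, 0.0922]
ft_force: [-1.4, 0.4, 6.1]
t 48.57 p [ 0.6902 -0.1139  0.0922] yaw 179.94 q6 -1.89 w 0.019 gf 30.0 F [-1.4  0.4  6.1]
```

```bash
python3 -m creep '[{"translation":[0,0,-0.9],"roll":0,"gripper":20.5},{"translation":[0,0,-0.9],"roll":0,"gripper":22},{"translation":[0,0,-0.9],"roll":0,"gripper":24},{"translation":[0,0,-0.9],"roll":0,"gripper":30},{"translation":[0,0,-0.9],"roll":0,"gripper":38}]' | grep -E "ft|gri"
python3 -m creep '[{"translation":[0,0,0],"roll":0,"gripper":45},{"translation":[0,0,-15],"roll":0,"gripper":45},{"translation":[0,0,-40],"roll":0,"gripper":45},{"translation":[0,0,-65],"roll":0,"gripper":45},{"translation":[0,0,-85],"roll":0,"gripper":45}]' | grep -E "pos"
python3 -m creep '[{"translation":[0,0,0],"roll":0,"gripper":45},{"translation":[0,0,0],"roll":0,"gripper":45}]' >/dev/null
cat >> h.py <<'E'
def lids(name,tag,cent=((.6904,-.1147),(.6901,-.0347),(.6898,.0453),(.6895,.1253))):
    c,im=snap(name); lab=cv2.cvtColor(im,cv2.COLOR_BGR2LAB)
    m=cv2.morphologyEx((lab[:,:,1]<120).astype(np.uint8)*255,cv2.MORPH_CLOSE,np.ones((5,5)))
    for x,y in cent:
        q=tuple(map(float,proj(c,(x,y,.066)))); k=[k for k in cv2.findContours(m,0,1)[0] if cv2.pointPolygonTest(k,q,False)>0]
        if not k: print(tag,y,"none"); continue
        h=cv2.convexHull(k[0]); o=fitc([ray(c,p[0],.064)[:2] for p in k[0]],.029); print(tag,(x,y),cv2.boundingRect(k[0]),cv2.contourArea(k[0]),"off mm",((o[0]-[x,y])*1000).round(1),"rms",round(o[1],2))
E
python3 tell.py .69 -.034 .177 180; python3 -c "
from h import *
lids('wrist','w'); lids('scene','s')
c,im=snap('wrist'); q=proj(c,(.6901,-.0347,.066)); print(q); u=int(q[0])
lab=cv2.cvtColor(im,cv2.COLOR_BGR2LAB); print([lab[v,u].tolist() for v in range(145,235,6)])"
```

```text
ft_force: [0.5, 0.6, 0.2]
grip_width: 0.0305
grip_force: 0.0
position: [0.6901, -0.1138, 0.178]
t 49.57 p [ 0.6906 -0.114   0.178 ] yaw 179.92 q6 -1.89 w 0.0448 gf 0.0 F [-1.  -0.6 -0.8]
shift [ 0.7 80.   0.9] roll -0.08 dist 80 rows 2
w (0.6904, -0.1147) (224, 158, 77, 71) 3873.0 off mm [-0.1  0.6] rms 0.81
w (0.6901, -0.0347) (322, 156, 92, 72) 4277.5 off mm [-1.   1.4] rms 5.82
w (0.6898, 0.0453) (418, 158, 89, 86) 4704.0 off mm [6.2 4.5] rms 6.6
w 0.1253 none
s (0.6904, -0.1147) (207, 247, 25, 20) 344.5 off mm [1.4 1.4] rms 1.4
s (0.6901, -0.0347) (242, 246, 25, 19) 333.0 off mm [1.6 2.8] rms 1.57
s (0.6898, 0.0453) (276, 245, 25, 19) 340.5 off mm [1.9 0.8] rms 1.17
s (0.6895, 0.1253) (310, 242, 26, 21) 367.5 off mm [0.9 1.5] rms 1.44
[357.96530898 198.46626766]
[[132, 124, 129], [193, 124, 136], [197, 124, 135], [143, 108, 141], [149, 106, 143], [150, 106, 143], [151, 108, 142], [135, 110, 139], [120, 110, 140], [154, 105, 143], [182, 102, 144], [181, 102, 147], [179, 101, 145], [179, 102, 146], [180, 102, 146]]
```

```bash
sed -i 's/<120/<115/' h.py
python3 -c "
from h import *
lids('wrist','w')"
python3 -m creep '[{"translation":[0,27,0],"roll":0,"gripper":45},{"translation":[0,54,0],"roll":0,"gripper":45},{"translation":[0,80,0],"roll":0,"gripper":45},{"translation":[0,80,0],"roll":0,"gripper":45},{"translation":[0,80,0],"roll":0,"gripper":45}]' >/dev/null; python3 -m creep '[{"translation":[0,0,0],"roll":0,"gripper":45},{"translation":[0,0,0],"roll":0,"gripper":45}]' >/dev/null
python3 tell.py; python3 -c "
from h import *
lids('wrist','w'); lids('scene','s')"
```

```text
w (0.6904, -0.1147) (223, 163, 71, 70) 3826.5 off mm [-0.2  0.4] rms 0.49
w (0.6901, -0.0347) (322, 162, 73, 70) 3881.0 off mm [-0.4  0.4] rms 0.42
w (0.6898, 0.0453) (419, 163, 75, 69) 3961.0 off mm [-0.2 -0.8] rms 0.68
w 0.1253 none
t 50.35 p [ 0.6897 -0.0347  0.1759] yaw 179.87 q6 -1.78 w 0.0447 gf 0.0 F [-0.7 -0.1 -0.5]
w -0.1147 none
w (0.6901, -0.0347) (225, 161, 72, 69) 3588.0 off mm [0.1 1.1] rms 4.56
w (0.6898, 0.0453) (323, 160, 74, 70) 3882.5 off mm [-0.1  0.1] rms 0.41
w (0.6895, 0.1253) (421, 160, 76, 69) 4024.0 off mm [-0.2 -0.2] rms 0.83
s (0.6904, -0.1147) (208, 247, 23, 19) 308.0 off mm [0.4 1.9] rms 2.41
s -0.0347 none
s 0.0453 none
s 0.1253 none
```

All four lids are centred on their domes to within about 1 mm. Now the dimmer.

```bash
python3 -m creep '[{"translation":[0,0,-20],"roll":0,"gripper":60},{"translation":[40,0,-30],"roll":0,"gripper":60},{"translation":[79,-10,-30],"roll":0,"gripper":60},{"translation":[118,-20,-30],"roll":0,"gripper":60},{"translation":[157,-30,-30],"roll":0,"gripper":60}]' | grep pos
python3 -m creep '[{"translation":[30,-15,0],"roll":0,"gripper":60},{"translation":[60,-30,0],"roll":0,"gripper":60},{"translation":[82,-45,0],"roll":0,"gripper":60},{"translation":[82,-45,0],"roll":0,"gripper":60},{"translation":[82,-45,0],"roll":0,"gripper":60}]' | grep pos
python3 -m creep '[{"translation":[0,0,0],"roll":0,"gripper":60},{"translation":[0,0,0],"roll":0,"gripper":60}]' >/dev/null
cat > dim.py <<'E'
from h import *
c,im=snap("wrist"); hsv=cv2.cvtColor(im,cv2.COLOR_BGR2HSV)
print("cam",c[2].round(3),"exp grip px",proj(c,(.45,-.135,.05)).round())
def show(nm,m,z,a0):
    m=m.copy(); m[240:]=0
    for k in cv2.findContours(m,0,1)[0]:
        a=cv2.contourArea(k)
        if a<a0: continue
        b=cv2.boundingRect(k); W=np.array([ray(c,p[0],z)[:2] for p in k],np.float32)*1000; r=cv2.minAreaRect(W)
        print(nm,b,a,"cen",np.round(r[0],1),"size",np.round(r[1],1),"ang",round(r[2],1), "x",W[:,0].min().round(1),W[:,0].max().round(1),"y",W[:,1].min().round(1),W[:,1].max().round(1))
g=cv2.inRange(hsv,(45,120,30),(85,255,255)); show("mark z24",g,.024,15); 
k=cv2.inRange(hsv,(0,0,0),(180,255,55)); show("black z54",cv2.morphologyEx(k,cv2.MORPH_OPEN,np.ones((7,7))),.0545,150)
w=cv2.inRange(hsv,(0,0,170),(180,30,255)); show("alu z14",cv2.morphologyEx(w,cv2.MORPH_CLOSE,np.ones((3,3))),.014,1500)
for t in("dimmer","mark","dimmer_base"): print(t,[(round(d["p"],2),np.round(d["bbox"]).tolist()) for d in viewer.recognise("wrist",t)[:2]])
E
python3 dim.py; python3 tell.py
```

```text
position: [0.5313, -0.0644, 0.2069]
position: [0.4502, -0.1096, 0.207]
cam [ 0.375 -0.109  0.349] exp grip px [231. 180.]
mark z24 (280, 135, 7, 23) 128.5 cen [422.5 -85.6] size [21.8  6. ] ang 1.2 x 411.7 433.4 y -88.7 -82.4
black z54 (180, 230, 22, 10) 153.5 cen [ 503.5 -175.7] size [20.8  9.4] ang 89.9 x 498.8 508.2 y -186.1 -165.3
black z54 (316, 229, 23, 11) 169.0 cen [503.1 -43.5] size [21.5 10.5] ang 89.9 x 497.9 508.3 y -54.2 -32.7
black z54 (223, 167, 22, 34) 560.5 cen [ 452.8 -132.8] size [19.3 31.9] ang 88.1 x 437.0 468.5 y -142.9 -123.0
alu z14 (429, 171, 83, 69) 3345.5 cen [488.5 123.2] size [90.5 76.7] ang 89.9 x 450.2 526.8 y 77.9 168.4
alu z14 (0, 0, 512, 240) 74396.5 cen [ 409.3 -125. ] size [495.6 234.7] ang 89.9 x 291.6 526.5 y -372.9 123.0
dimmer [(0.67, [219.0, 168.0, 24.0, 35.0])]
mark [(0.5, [280.0, 134.0, 5.0, 26.0]), (0.2, [198.0, 152.0, 163.0, 45.0])]
dimmer_base [(0.75, [197.0, 150.0, 165.0, 50.0])]
t 51.65 p [ 0.4515 -0.1081  0.2065] yaw 179.99 q6 -2.05 w 0.0599 gf 0.0 F [ 0.1  0.3 -0.7]
```

Run:
```python
from h import *
c,im=snap("wrist"); g=cv2.cvtColor(im,cv2.COLOR_BGR2GRAY).astype(float)
P=[];E1=[];E2=[]
for u in list(range(252,272))+list(range(292,345)):
    col=g[150:205,u]; v=150+np.argmin(g[165:195,u])+15
    seg=g[v-4:v+5,u]; w=seg.max()-seg; P.append(ray(c,(u,(w*np.arange(v-4,v+5)).sum()/w.sum()),.014)[:2])
P=np.array(P); s,i=np.polyfit(P[:,1],P[:,0],1); r=P[:,0]-(s*P[:,1]+i); ok=abs(r)<.002; s,i=np.polyfit(P[ok,1],P[ok,0],1); print("groove dx/dy",s,"yaw",np.degrees(np.arctan(-s)),"rms",(P[ok,0]-s*P[ok,1]-i).std(),ok.mean(),"x at y -.1328, -.0856:",s*-.1328+i,s*-.0856+i)
```

```text
groove dx/dy -0.047404180227255704 yaw 2.7140277269236304 rms 0.000290024425100148 1.0 x at y -.1328, -.0856: 0.45715476061492194 0.4549172833081955
```

```bash
python3 tell.py .456 -.1330 .12 182.7 .456 -.1330 .05 182.7
python3 -m creep '[{"translation":[-2,-10,25],"roll":-2.7,"gripper":45},{"translation":[-4,-20,50],"roll":-2.7,"gripper":45},{"translation":[-4.5,-25,75],"roll":-2.7,"gripper":45},{"translation":[-4.5,-25,86],"roll":-2.7,"gripper":45},{"translation":[-4.5,-25,86],"roll":-2.7,"gripper":45}]' 12 | grep pos
python3 tell.py .456 -.1330 .05 182.7
```

```text
t 51.7 p [ 0.4513 -0.108   0.2064] yaw 179.98 q6 -2.05 w 0.0603 gf 0.0 F [ 0.1 -0.   0.2]
shift [ -4.7 -25.   86.4] roll -2.72 dist 90 rows 3
shift [ -4.7 -25.  156.4] roll -2.72 dist 158 rows 4
position: [0.454, -0.1327, 0.1181]
t 52.12 p [ 0.454  -0.1327  0.1181] yaw -177.39 q6 -2.14 w 0.0459 gf 0.0 F [-0.3  0.5 -0.6]
shift [-2.3 -0.6 68.1] roll -0.09 dist 68 rows 2
```

```bash
python3 -m creep '[{"translation":[0,0,25],"roll":0,"gripper":45},{"translation":[0,0,50],"roll":0,"gripper":45},{"translation":[0,0,66],"roll":0,"gripper":45},{"translation":[0,0,68],"roll":0,"gripper":30},{"translation":[0,0,68],"roll":0,"gripper":12}]' 12 | grep -E "pos|ft"
python3 -m creep '[{"translation":[0,0,0],"roll":0,"gripper":12},{"translation":[0,0,0],"roll":0,"gripper":12},{"translation":[0,0,0],"roll":0,"gripper":12},{"translation":[0,0,0],"roll":0,"gripper":12}]' | grep -E "pos|ft|gri"
python3 tell.py
```

```text
position: [0.4553, -0.1331, 0.0525]
ft_force: [-0.0, 0.1, -0.1]
position: [0.4561, -0.1338, 0.0538]
ft_force: [0.2, 0.9, 4.5]
grip_width: 0.0198
grip_force: 12.0
t 52.87 p [ 0.4561 -0.1338  0.0538] yaw -177.4 q6 -2.14 w 0.0198 gf 12.0 F [0.2 0.9 4.5]
```

```bash
python3 -m creep '[{"translation":[0,12,0],"roll":0,"gripper":12},{"translation":[0,24,0],"roll":0,"gripper":12},{"translation":[0,36,0],"roll":0,"gripper":12},{"translation":[0,45,0],"roll":0,"gripper":12},{"translation":[0,48.7,0],"roll":0,"gripper":12}]' 20 | grep -E "pos|ft|gri"
python3 -m creep '[{"translation":[0,0,0],"roll":0,"gripper":12},{"translation":[0,0,0],"roll":0,"gripper":12},{"translation":[0,0,0],"roll":0,"gripper":12}]' | grep -E "pos|ft|gri"; python3 tell.py .4538 -.0852 .0538 182.6
```

```text
position: [0.4542, -0.0844, 0.0538]
ft_force: [0.2, -1.2, 5.8]
grip_width: 0.0196
grip_force: 20.0
position: [0.4542, -0.0846, 0.0538]
ft_force: [1.4, 2.2, 7.1]
grip_width: 0.0197
grip_force: 20.0
t 53.53 p [ 0.4542 -0.0846  0.0538] yaw -177.41 q6 -2.04 w 0.0197 gf 20.0 F [1.4 2.2 7.1]
shift [ 0.4 -0.6  0. ] roll -0.01 dist 1 rows 1
```

Release, rise and measure again.

```bash
python3 -m creep '[{"translation":[0,-0.5,0],"roll":0,"gripper":12},{"translation":[0,-0.5,0],"roll":0,"gripper":22},{"translation":[0,-0.5,0],"roll":0,"gripper":28},{"translation":[0,-0.5,0],"roll":0,"gripper":38},{"translation":[0,-0.5,0],"roll":0,"gripper":45}]' | grep -E "ft"
python3 -m creep '[{"translation":[0,0,0],"roll":0,"gripper":45},{"translation":[0,0,-30],"roll":0,"gripper":60},{"translation":[0,0,-70],"roll":0,"gripper":60},{"translation":[0,0,-110],"roll":2.6,"gripper":60},{"translation":[0,0,-152],"roll":2.6,"gripper":60}]' | grep -E "pos"
python3 -m creep '[{"translation":[0,0,0],"roll":0,"gripper":60},{"translation":[0,0,0],"roll":0,"gripper":60},{"translation":[0,0,0],"roll":0,"gripper":60}]' >/dev/null
python3 tell.py; python3 dim.py | grep -E "mark|z54|dimmer"; python3 -c "
from h import *
lids('scene','s')"
```

```text
ft_force: [1.0, 0.1, 0.6]
position: [0.452, -0.0849, 0.2052]
t 54.62 p [ 0.4523 -0.0849  0.204 ] yaw -179.98 q6 -2.0 w 0.0598 gf 0.0 F [-0.1  0.8 -0.1]
mark z24 (257, 135, 6, 24) 105.5 cen [422.4 -84.9] size [22.5  4.9] ang 0.0 x 411.2 433.7 y -87.3 -82.4
black z54 (181, 230, 21, 10) 152.5 cen [ 502.2 -150.5] size [ 9.3 19.6] ang 0.0 x 497.5 506.8 y -160.3 -140.7
black z54 (316, 229, 23, 11) 169.0 cen [501.6 -20.2] size [10.3 21.4] ang 0.0 x 496.5 506.8 y -30.9 -9.4
black z54 (250, 166, 20, 34) 549.0 cen [451.  -84.9] size [17.3 31.2] ang 89.6 x 435.5 466.6 y -93.7 -76.3
dimmer [(0.72, [247.0, 167.0, 23.0, 34.0])]
mark [(0.6, [249.0, 164.0, 20.0, 36.0]), (0.46, [257.0, 135.0, 7.0, 26.0])]
dimmer_base [(0.65, [174.0, 153.0, 166.0, 47.0]), (0.31, [257.0, 134.0, 6.0, 27.0])]
s (0.6904, -0.1147) (207, 247, 25, 19) 317.5 off mm [0.5 1.4] rms 1.95
s (0.6901, -0.0347) (242, 246, 24, 19) 312.5 off mm [0.4 1.5] rms 2.04
s 0.0453 none
s (0.6895, 0.1253) (311, 243, 24, 19) 311.5 off mm [0.4 1.7] rms 1.9
```

The grip centre and the mark have the same y, but the track's 2.7° yaw puts "level" about 1.4 mm further on. I'll regrasp and trim.

```bash
python3 -m creep '[{"translation":[0,0,35],"roll":-2.7,"gripper":45},{"translation":[-1.5,0,75],"roll":-2.7,"gripper":45},{"translation":[-1.5,0,115],"roll":-2.7,"gripper":45},{"translation":[-1.5,0,142],"roll":-2.7,"gripper":45},{"translation":[-1.5,0,151],"roll":-2.7,"gripper":45}]' 20 | grep -E "pos"
python3 -m creep '[{"translation":[0,0,0],"roll":0,"gripper":30},{"translation":[0,0,0],"roll":0,"gripper":12},{"translation":[0,0,0],"roll":0,"gripper":12},{"translation":[0,0,0],"roll":0,"gripper":12},{"translation":[0,0,0],"roll":0,"gripper":12}]' | grep -E "pos|gri"
python3 -m creep '[{"translation":[0,0,0],"roll":0,"gripper":12},{"translation":[0,0.7,0],"roll":0,"gripper":12},{"translation":[0,1.4,0],"roll":0,"gripper":12},{"translation":[0,1.4,0],"roll":0,"gripper":12},{"translation":[0,1.4,0],"roll":0,"gripper":12}]' | grep -E "pos|ft|gri"; python3 tell.py
```

```text
position: [0.4519, -0.0842, 0.0491]
position: [0.4555, -0.0856, 0.0547]
grip_width: 0.02
grip_force: 20.4
position: [0.4555, -0.0845, 0.0547]
ft_force: [0.3, -1.8, 6.7]
grip_width: 0.0201
grip_force: 20.0
t 56.12 p [ 0.4555 -0.0845  0.0547] yaw -177.29 q6 -2.04 w 0.0201 gf 20.0 F [ 0.3 -1.8  6.7]
```

```bash
python3 -m creep '[{"translation":[0,0.8,0],"roll":0,"gripper":12},{"translation":[0,0.8,0],"roll":0,"gripper":12},{"translation":[0,0.8,0],"roll":0,"gripper":12}]' | grep -E "pos|ft"
python3 -m creep '[{"translation":[0,0,0],"roll":0,"gripper":22},{"translation":[0,0,0],"roll":0,"gripper":28},{"translation":[0,0,0],"roll":0,"gripper":38},{"translation":[0,0,0],"roll":0,"gripper":45},{"translation":[0,0,0],"roll":0,"gripper":45}]' | grep -E "ft"
python3 -m creep '[{"translation":[0,0,-20],"roll":0,"gripper":50},{"translation":[0,0,-50],"roll":0,"gripper":60},{"translation":[0,0,-80],"roll":0,"gripper":60},{"translation":[0,0,-115],"roll":2.6,"gripper":60},{"translation":[0,0,-150],"roll":2.6,"gripper":60}]' | grep -E "pos"
python3 -m creep '[{"translation":[0,0,0],"roll":0,"gripper":60},{"translation":[0,0,0],"roll":0,"gripper":60},{"translation":[0,0,0],"roll":0,"gripper":60}]' >/dev/null
python3 tell.py .59 0.05 .33 180; python3 dim.py | grep -E "mark z24|z54 \(2"
```

```text
position: [0.4555, -0.0837, 0.0547]
ft_force: [-0.4, -2.2, 6.8]
ft_force: [0.2, -0.3, 0.6]
position: [0.4536, -0.0826, 0.2043]
t 57.45 p [ 0.4538 -0.0827  0.2029] yaw -179.87 q6 -2.0 w 0.06 gf 0.0 F [-0.2 -0.1  0.5]
shift [-136.4  132.5 -127.2] roll 0.13 dist 229 rows 6
mark z24 (254, 134, 7, 24) 103.0 cen [422.8 -84.9] size [22.6  5.5] ang 3.1 x 411.6 434.0 y -88.1 -82.2
black z54 (249, 164, 20, 35) 534.0 cen [450.8 -83.6] size [17.2 31.9] ang 89.6 x 434.9 466.8 y -92.3 -75.0
```

The dimmer is level with the mark. Final check of all the lids, the brush and the tray.

```bash
python3 -m creep '[{"translation":[-20,25,-25],"roll":0,"gripper":60},{"translation":[-40,50,-50],"roll":0,"gripper":60},{"translation":[-60,75,-75],"roll":0,"gripper":60},{"translation":[-85,90,-95],"roll":0,"gripper":60},{"translation":[-110,90,-110],"roll":0,"gripper":60}]' >/dev/null
python3 -m creep '[{"translation":[-40,0,0],"roll":0,"gripper":60},{"translation":[-50,0,0],"roll":0,"gripper":60},{"translation":[-50,0,0],"roll":0,"gripper":60},{"translation":[-50,0,0],"roll":0,"gripper":60},{"translation":[-50,0,0],"roll":0,"gripper":60}]' >/dev/null
python3 tell.py
python3 - <<'E'
from h import *
lids("wrist","w")
c,im=snap("wrist"); hsv=cv2.cvtColor(im,cv2.COLOR_BGR2HSV)
for nm,a,b in(("white",(0,0,120),(180,60,255)),("terra",(0,120,60),(14,255,255))):
    for k in cv2.findContours(cv2.inRange(hsv,a,b),0,1)[0]:
        m=k.reshape(-1,2).mean(0); p=ray(c,m,.025)
        if 15<cv2.contourArea(k)<900 and .54<p[0]<.66 and -.17<p[1]<.3: print(nm,cv2.contourArea(k),p.round(3))
c,im=snap("top")
for t in("brush","pad","mug_a","glaze_jar","spatula"): print(t,[(round(d["p"],2),np.round(d["bbox"]).tolist()) for d in viewer.recognise("top",t)[:2]])
E
```

```text
t 58.48 p [0.6124 0.0074 0.3117] yaw -179.89 q6 -1.74 w 0.06 gf 0.0 F [-0.3  0.   0.4]
w (0.6904, -0.1147) (140, 202, 47, 44) 1531.0 off mm [-0.4  0.2] rms 0.66
w (0.6901, -0.0347) (203, 202, 46, 44) 1522.0 off mm [-0.3  0.2] rms 0.65
w 0.0453 none
w (0.6895, 0.1253) (330, 203, 46, 43) 1446.0 off mm [-0.3  0.2] rms 1.56
white 15.5 [0.633 0.051 0.025]
white 194.5 [0.635 0.219 0.025]
white 43.5 [0.621 0.17  0.025]
white 136.5 [0.613 0.225 0.025]
white 133.0 [0.614 0.133 0.025]
terra 137.5 [0.593 0.214 0.025]
terra 204.5 [0.567 0.204 0.025]
terra 131.0 [0.554 0.188 0.025]
brush [(0.68, [112.0, 187.0, 17.0, 31.0])]
pad [(0.72, [113.0, 183.0, 22.0, 40.0])]
mug_a [(0.89, [324.0, 246.0, 26.0, 34.0]), (0.68, [366.0, 126.0, 32.0, 35.0])]
glaze_jar [(0.71, [105.0, 130.0, 31.0, 26.0]), (0.19, [164.0, 113.0, 149.0, 77.0])]
spatula [(0.44, [166.0, 247.0, 10.0, 9.0])]
```

Run:
```python
from h import *
c,im=snap("wrist"); lab=cv2.cvtColor(im,cv2.COLOR_BGR2LAB)
for t in(112,115,118):
    m=cv2.morphologyEx((lab[:,:,1]<t).astype(np.uint8)*255,cv2.MORPH_CLOSE,np.ones((5,5)))
    for k in cv2.findContours(m,0,1)[0]:
        if cv2.contourArea(k)>150:
            mm=k.reshape(-1,2).mean(0); p=ray(c,mm,.064)
            if .5<p[0]<.8 and abs(p[1])<.25: print(t,cv2.boundingRect(k),cv2.contourArea(k),p.round(3))
print(proj(c,(.6898,.0453,.066)), lab[195:250:4,290,1], lab[222,262:320:4,1])
for n in("wrist","scene"):
    for d in viewer.recognise(n,"lid0"): print(n,round(d["p"],2),np.round(d["bbox"]).tolist())
```

```text
112 (330, 200, 46, 43) 1420.5 [0.688 0.126 0.064]
112 (204, 200, 45, 43) 1477.5 [ 0.689 -0.035  0.064]
112 (141, 200, 46, 44) 1505.5 [ 0.689 -0.115  0.064]
112 (284, 159, 43, 44) 1454.5 [0.636 0.063 0.064]
115 (330, 200, 46, 43) 1462.5 [0.688 0.125 0.064]
115 (204, 200, 46, 44) 1509.0 [ 0.689 -0.034  0.064]
115 (140, 200, 47, 44) 1535.5 [ 0.69  -0.114  0.064]
115 (284, 159, 44, 45) 1487.5 [0.636 0.063 0.064]
115 (424, 99, 66, 73) 1806.5 [0.568 0.229 0.064]
118 (330, 200, 46, 43) 1505.0 [0.689 0.126 0.064]
118 (140, 200, 47, 44) 1572.5 [ 0.69  -0.114  0.064]
118 (203, 199, 47, 45) 1548.0 [ 0.689 -0.034  0.064]
118 (283, 159, 45, 45) 1536.0 [0.636 0.063 0.064]
118 (415, 99, 76, 92) 2237.5 [0.591 0.242 0.064]
[289.43894652 222.35322186] [106 123 124 124 123 124 123 125 123 124 123 122 121 121] [122 123 123 124 124 123 124 124 124 123 125 123 123 123 122]
wrist 0.83 [330.0, 197.0, 45.0, 44.0]
wrist 0.76 [281.0, 159.0, 44.0, 48.0]
wrist 0.74 [205.0, 195.0, 46.0, 45.0]
wrist 0.64 [138.0, 199.0, 48.0, 44.0]
wrist 0.54 [389.0, 103.0, 22.0, 17.0]
scene 0.89 [208.0, 252.0, 25.0, 13.0]
scene 0.83 [283.0, 234.0, 22.0, 20.0]
scene 0.61 [310.0, 242.0, 24.0, 19.0]
scene 0.55 [241.0, 248.0, 26.0, 16.0]
```

The check was worth it: the lid from dome2 (y 0.045) was knocked down into the lane near (306,181). I'll slide the dimmer off the mark first, put the lid back, and then set the dimmer again so the order holds.

```bash
python3 - <<'E'
from h import *
c=cam("wrist"); print("lid in lane approx", ray(c,(306,181.5),.036).round(4), ray(c,(306,181.5),.042).round(4))
E
python3 -m creep '[{"translation":[30,-17,20],"roll":0,"gripper":45},{"translation":[60,-34,40],"roll":0,"gripper":45},{"translation":[90,-51,60],"roll":0,"gripper":45},{"translation":[115,-66,80],"roll":0,"gripper":45},{"translation":[140,-80,100],"roll":0,"gripper":45}]' >/dev/null
python3 -m creep '[{"translation":[18,-10.5,25],"roll":-2.6,"gripper":45},{"translation":[18,-10.5,60],"roll":-2.6,"gripper":45},{"translation":[18,-10.5,60],"roll":-2.6,"gripper":45},{"translation":[18,-10.5,60],"roll":-2.6,"gripper":45},{"translation":[18,-10.5,60],"roll":-2.6,"gripper":45}]' 20 >/dev/null
python3 tell.py .4550 -.0837 .053 182.7
```

```text
lid in lane approx [0.6444 0.0684 0.036 ] [0.6428 0.0675 0.042 ]
t 59.87 p [ 0.458  -0.0839  0.1544] yaw -177.26 q6 -2.04 w 0.0447 gf 0.0 F [0.1 0.6 0.8]
shift [  3.2   0.5 101.4] roll 0.04 dist 101 rows 3
```

```bash
python3 -m creep '[{"translation":[3,0.5,35],"roll":0,"gripper":45},{"translation":[3,0.5,70],"roll":0,"gripper":45},{"translation":[3,0.5,95],"roll":0,"gripper":45},{"translation":[3,0.5,101],"roll":0,"gripper":45},{"translation":[3,0.5,101],"roll":0,"gripper":30}]' 20 >/dev/null
python3 -m creep '[{"translation":[0,0,0],"roll":0,"gripper":12},{"translation":[0,0,0],"roll":0,"gripper":12},{"translation":[0,0,0],"roll":0,"gripper":12},{"translation":[0,0,0],"roll":0,"gripper":12}]' | grep -E "pos|gri|ft"
python3 -m creep '[{"translation":[0,-8,0],"roll":0,"gripper":12},{"translation":[0,-18,0],"roll":0,"gripper":12},{"translation":[0,-28,0],"roll":0,"gripper":12},{"translation":[0,-38,0],"roll":0,"gripper":12},{"translation":[0,-43,0],"roll":0,"gripper":12}]' | grep -E "pos|gri|ft"
python3 -m creep '[{"translation":[0,0,0],"roll":0,"gripper":12},{"translation":[0,0,0],"roll":0,"gripper":24},{"translation":[0,0,0],"roll":0,"gripper":38},{"translation":[0,0,0],"roll":0,"gripper":45},{"translation":[0,0,-20],"roll":0,"gripper":45}]' | grep -E "pos|gri"
python3 -m creep '[{"translation":[0,0,-40],"roll":2.6,"gripper":45},{"translation":[-20,20,-80],"roll":2.6,"gripper":45},{"translation":[-45,45,-100],"roll":2.6,"gripper":45},{"translation":[-70,70,-110],"roll":2.6,"gripper":45},{"translation":[-95,95,-110],"roll":2.6,"gripper":45}]' | grep -E "pos"
python3 tell.py .645 .066 .18 180
```

```text
position: [0.4544, -0.0835, 0.0537]
ft_force: [-0.1, 0.2, 4.3]
grip_width: 0.0194
grip_force: 20.2
position: [0.4561, -0.1275, 0.0536]
ft_force: [-0.3, 1.0, 7.2]
grip_width: 0.0197
grip_force: 20.0
position: [0.4537, -0.1253, 0.0702]
grip_width: 0.0366
grip_force: 0.0
position: [0.5488, -0.0258, 0.1861]
t 61.87 p [ 0.5488 -0.0258  0.1861] yaw -179.91 q6 -1.82 w 0.045 gf 0.0 F [ 0.1 -1.  -0.6]
shift [-96.3  91.7   6.6] roll 0.09 dist 133 rows 4
```

```bash
python3 -m creep '[{"translation":[-32,31,0],"roll":0,"gripper":45},{"translation":[-64,61,0],"roll":0,"gripper":45},{"translation":[-92,91,0],"roll":0,"gripper":45},{"translation":[-92,91,0],"roll":0,"gripper":45},{"translation":[-92,91,0],"roll":0,"gripper":45}]' >/dev/null
python3 -m creep '[{"translation":[0,0,0],"roll":0,"gripper":45},{"translation":[0,0,0],"roll":0,"gripper":45}]' >/dev/null
cat > tilt.py <<'E'
from h import *; import sys
from scipy.optimize import minimize
x0,y0,z0=map(float,sys.argv[1:4]); views=[]
for n,t in(("wrist",114),("scene",117)):
    c,im=snap(n); lab=cv2.cvtColor(im,cv2.COLOR_BGR2LAB); f=4 if n=="scene" else 2
    lab=cv2.resize(lab[:,:,1],None,fx=f,fy=f,interpolation=cv2.INTER_CUBIC); m=(lab<t).astype(np.uint8)*255
    m=cv2.morphologyEx(m,cv2.MORPH_CLOSE,np.ones((9,9))); q=proj(c,(x0,y0,z0))*f
    ks=[k for k in cv2.findContours(m,0,1)[0] if cv2.contourArea(k)>300]; k=max(ks,key=lambda k:cv2.pointPolygonTest(k,tuple(map(float,q)),True))
    print(n,"bbox",(np.array(cv2.boundingRect(k))/f).round(1),"exp",(q/f).round(1)); views.append((c,k.reshape(-1,2)/f-(.5-.5/f),n))
a=np.linspace(0,2*np.pi,40,endpoint=False); ring=lambda r,z:np.c_[r*np.cos(a),r*np.sin(a),0*a+z]
D=np.r_[ring(.029,0),ring(.029,.008)]; N=np.r_[ring(.01,.008),ring(.01,.029)]
def cost(p):
    Q=R.from_rotvec([p[3],p[4],0]).as_matrix(); s=0
    for c,k,n in views:
        pts=[]
        for M in(D,N):
            W=M@Q.T+p[:3]; K,Rw,o=c; U=(W-o)@Rw@K.T; U=U[:,:2]/U[:,2:]; pts.append(cv2.convexHull(U.astype(np.float32)))
        d=[max(cv2.pointPolygonTest(h,(float(u),float(v)),True) for h in pts) for u,v in k[::3]]
        w=1 if n=="wrist" else 2.; s+=w*w*np.mean(np.minimum(np.abs(d),4)**2)
    return s
best=[]
for rx in(-.4,0,.4):
    for ry in(-.5,0,.5):
        best.append(minimize(cost,[x0,y0,z0-.005,rx,ry],method="Nelder-Mead",options=dict(initial_simplex=np.array([x0,y0,z0-.005,rx,ry])+np.r_[np.zeros((1,5)),np.diag([.008,.008,.008,.15,.15])],maxiter=500,xatol=1e-5,fatol=1e-4)))
for b in sorted(best,key=lambda b:b.fun)[:4]:
    ax=R.from_rotvec([b.x[3],b.x[4],0]).as_matrix()[:,2]; print("cost",round(b.fun,3),"underside",b.x[:3].round(4),"axis",ax.round(3),"knob top",(b.x[:3]+.029*ax).round(4))
E
python3 tell.py; python3 tilt.py .644 .068 .04; python3 tilt.py .6895 .1253 .066 | tail -4
```

```text
t 62.45 p [0.636  0.0636 0.1816] yaw -179.92 q6 -1.65 w 0.0451 gf 0.0 F [0.7 0.2 0.8]
wrist bbox [230.  161.5  65.5  65.5] exp [264.4 195.3]
scene bbox [283.5 236.2  21.5  15.2] exp [294.4 246.2]
cost 5.798 underside [0.6439 0.0656 0.0375] axis [-0.478  0.285  0.831] knob top [0.63   0.0739 0.0616]
cost 5.798 underside [0.6439 0.0656 0.0375] axis [-0.478  0.285  0.831] knob top [0.63   0.0739 0.0616]
cost 5.798 underside [0.6439 0.0656 0.0375] axis [-0.478  0.285  0.831] knob top [0.63   0.0739 0.0616]
cost 5.798 underside [0.6439 0.0656 0.0375] axis [-0.477  0.285  0.831] knob top [0.63   0.0739 0.0616]
cost 13.866 underside [0.6928 0.1257 0.0585] axis [-0.292  0.112  0.95 ] knob top [0.6843 0.129  0.0861]
cost 13.866 underside [0.6928 0.1257 0.0585] axis [-0.292  0.112  0.95 ] knob top [0.6843 0.129  0.0861]
cost 13.866 underside [0.6928 0.1257 0.0585] axis [-0.292  0.112  0.95 ] knob top [0.6843 0.129  0.0861]
cost 13.866 underside [0.6928 0.1257 0.0585] axis [-0.292  0.112  0.95 ] knob top [0.6843 0.129  0.0861]
```

```bash
python3 - <<'E'
s=open("tilt.py").read()
s=s.replace('best=[]\n','''REF=[(.6904,-.1147,.058,0,0),(.6901,-.0347,.058,0,0),(.6895,.1253,.058,0,0)]
c,k,n=views[1]; im=viewer.camera("scene"); L=cv2.resize(cv2.cvtColor(im,cv2.COLOR_BGR2LAB)[:,:,1],None,fx=4,fy=4,interpolation=cv2.INTER_CUBIC); sh=[]
M=(L<117).astype(np.uint8)*255; M=cv2.morphologyEx(M,cv2.MORPH_CLOSE,np.ones((9,9)))
for r in REF:
    q=proj(c,(r[0],r[1],.066))*4; kk=max([k for k in cv2.findContours(M,0,1)[0] if cv2.contourArea(k)>300],key=lambda k:cv2.pointPolygonTest(k,tuple(map(float,q)),True)).reshape(-1,2)/4-.375
    U=np.array([proj(c,np.array(r[:3])+v) for v in np.r_[D,N]]); print("ref meas",kk.min(0).round(1),kk.max(0).round(1),"pred",U.min(0).round(1),U.max(0).round(1)); sh.append(((kk.min(0)+kk.max(0))-(U.min(0)+U.max(0)))/2)
sh=np.median(sh,0); print("scene shift",sh); views[1]=(c,k-sh,n)
best=[]
''')
s=s.replace('for b in sorted','''c1=list(best); W=views; 
for b in sorted''')
s+='''
views=[views[0]]
for g in((0,0),(-.1,-.3),(.1,-.3),(.2,-.4)):
    b=minimize(cost,[x0,y0,z0-.005,-g[0],g[1]],method="Nelder-Mead",options=dict(maxiter=600)); ax=R.from_rotvec([b.x[3],b.x[4],0]).as_matrix()[:,2]; print("wrist only",round(b.fun,3),b.x[:3].round(4),ax.round(3))
'''
open("tilt.py","w").write(s)
E
python3 tilt.py .644 .068 .04
python3 - <<'E'
from h import *
# knob in wrist image: L channel patch around lid
c,im=snap("wrist"); g=cv2.cvtColor(im,cv2.COLOR_BGR2LAB)[:,:,0]
print(g[160:230:3,228:298:3])
E
```

```text
wrist bbox [230.5 160.   65.5  65. ] exp [264.7 193.8]
scene bbox [283.5 235.5  21.5  16. ] exp [294.4 246.2]
ref meas [206.9 246.6] [231.4 266.1] pred [206. 246.] [231.2 267.2]
ref meas [241.4 245.1] [266.1 264.4] pred [240.7 244.5] [265.7 265.7]
ref meas [310.9 243.1] [333.9 261.1] pred [309.  241.7] [334.3 262.8]
scene shift [ 0.58528201 -0.22324714]
cost 5.514 underside [0.6437 0.0654 0.0377] axis [-0.476  0.23   0.849] knob top [0.63   0.0721 0.0623]
cost 5.514 underside [0.6437 0.0654 0.0377] axis [-0.476  0.23   0.849] knob top [0.63   0.0721 0.0623]
cost 5.514 underside [0.6437 0.0654 0.0377] axis [-0.476  0.23   0.849] knob top [0.63   0.0721 0.0623]
cost 5.514 underside [0.6437 0.0654 0.0377] axis [-0.476  0.23   0.849] knob top [0.63   0.0721 0.0623]
wrist only 0.108 [0.6429 0.0662 0.0358] [ 0. -0.  1.]
wrist only 0.055 [0.6437 0.0666 0.0345] [-0.206 -0.093  0.974]
wrist only 0.055 [0.6444 0.0658 0.0347] [-0.344  0.073  0.936]
wrist only 0.059 [0.6442 0.0655 0.0354] [-0.355  0.202  0.913]
[[150 154 153 150 146 139 129 129 153 174 206 235 230 181 160 127 127 145
  152 132 1
[... 1639 characters left out ...]
27 231 171 195 193 193 194 193 190 188 191 188 188 188 188 189 188
  187 186 157 140 137 133]
 [231 230 232 229 181 191 195 193 193 193 192 190 190 188 187 188 190 187
  188 171 137 135 133 145]
 [233 233 234 234 232 185 193 193 194 193 190 191 190 191 187 189 189 187
  162 138 137 136 142 212]
 [235 236 236 237 237 237 198 191 194 192 192 191 189 187 188 190 184 151
  136 138 137 136 203 214]
 [236 237 238 239 239 238 237 237 223 191 190 190 196 192 199 195 135 137
  139 137 139 168 217 210]
 [238 240 240 240 241 240 239 238 237 237 235 233 232 229 226 217 149 135
  139 139 133 212 218 213]
 [240 240 241 242 243 242 242 239 239 237 236 234 233 231 225 221 181 135
  136 132 151 215 218 206]]
```

The fit and the knob's place in the picture agree. The lid leans about 20° toward -x, half on the dome's foot, with its knob near (0.637, 0.067) and its top at z≈0.062. I'll lift it by the knob and set it flat in the lane centre, where it can be regrasped normally.

```bash
python3 tell.py .637 .067 .066 180; python3 -m creep '[{"translation":[-1,3.4,35],"roll":0,"gripper":40},{"translation":[-1,3.4,70],"roll":0,"gripper":40},{"translation":[-1,3.4,100],"roll":0,"gripper":40},{"translation":[-1,3.4,113],"roll":0,"gripper":40},{"translation":[-1,3.4,113],"roll":0,"gripper":40}]' 15 | grep -E "pos|ft"
python3 -m creep '[{"translation":[0,0,0],"roll":0,"gripper":40},{"translation":[0,0,0],"roll":0,"gripper":40}]' | grep -E "pos|ft"; python3 tell.py .637 .067 .066 180
```

```text
t 62.85 p [0.6375 0.0639 0.1824] yaw -179.93 q6 -1.65 w 0.0448 gf 0.0 F [-0.5  0.   0.4]
shift [  0.5   3.1 116.4] roll 0.07 dist 116 rows 3
position: [0.6363, 0.0679, 0.0685]
ft_force: [-3.6, 1.0, 3.6]
position: [0.6377, 0.0679, 0.0695]
ft_force: [-2.2, -0.4, 0.7]
t 63.43 p [0.6377 0.0679 0.0695] yaw -179.89 q6 -1.64 w 0.0402 gf 1.2 F [-2.2 -0.4  0.7]
shift [ 0.7 -0.9  3.5] roll 0.11 dist 4 rows 1
```

```bash
python3 -m creep '[{"translation":[0,0,1],"roll":0,"gripper":25},{"translation":[0,0,1],"roll":0,"gripper":12},{"translation":[0,0,1],"roll":0,"gripper":12},{"translation":[0,0,1],"roll":0,"gripper":12},{"translation":[0,0,1],"roll":0,"gripper":12}]' 20| grep -E "pos|ft|gri"
python3 -m creep '[{"translation":[0,0,0],"roll":0,"gripper":12},{"translation":[0,0,0],"roll":0,"gripper":12},{"translation":[0,0,0],"roll":0,"gripper":12}]' 25| grep -E "pos|ft|gri"
```

```text
position: [0.6389, 0.068, 0.0696]
ft_force: [-3.3, 0.5, 5.5]
grip_width: 0.0191
grip_force: 21.3
position: [0.6389, 0.068, 0.0696]
ft_force: [-3.6, 0.6, 5.7]
grip_width: 0.0194
grip_force: 26.0
```

```bash
python3 -m creep '[{"translation":[0,0,-8],"roll":0,"gripper":12},{"translation":[4,0,-25],"roll":0,"gripper":12},{"translation":[12,-10,-50],"roll":0,"gripper":12},{"translation":[24,-30,-55],"roll":0,"gripper":12},{"translation":[39,-55,-55],"roll":0,"gripper":12}]' | grep -E "pos|ft|gri"
python3 -m creep '[{"translation":[0,-12,0],"roll":0,"gripper":12},{"translation":[0,-12,10],"roll":0,"gripper":12},{"translation":[0,-12,30],"roll":0,"gripper":12},{"translation":[0,-12,44],"roll":0,"gripper":12},{"translation":[0,-12,44],"roll":0,"gripper":12}]' | grep -E "pos|ft|gri"
python3 -m creep '[{"translation":[0,0,0],"roll":0,"gripper":12},{"translation":[0,0,3],"roll":0,"gripper":12},{"translation":[0,0,3],"roll":0,"gripper":12}]' | grep -E "pos|ft|gri"
```

```text
position: [0.6032, 0.0129, 0.1265]
ft_force: [1.4, -0.7, -0.8]
grip_width: 0.0191
grip_force: 25.7
position: [0.5987, 0.0016, 0.0759]
ft_force: [-0.3, 0.5, -1.1]
grip_width: 0.0194
grip_force: 25.7
position: [0.6006, 0.0011, 0.0764]
ft_force: [-0.0, 1.1, -0.5]
grip_width: 0.0189
grip_force: 25.7
```

```bash
python3 -m creep '[{"translation":[0,0,2],"roll":0,"gripper":12},{"translation":[0,0,4],"roll":0,"gripper":12},{"translation":[0,0,4],"roll":0,"gripper":12}]' 8 | grep -E "pos|ft|gri"
python3 -m creep '[{"translation":[0,0,3],"roll":0,"gripper":12},{"translation":[0,0,5],"roll":0,"gripper":12},{"translation":[0,0,5],"roll":0,"gripper":12}]' | grep -E "pos|ft|gri"
```

```text
position: [0.5998, 0.0009, 0.0723]
ft_force: [-0.3, 0.8, -2.0]
grip_width: 0.019
grip_force: 9.3
position: [0.6015, 0.0005, 0.068]
ft_force: [1.9, -0.4, 4.7]
grip_width: 0.0199
grip_force: 8.0
```

Light contact. Release, rise and measure the lid.

```bash
python3 -m creep '[{"translation":[0,0,1],"roll":0,"gripper":12},{"translation":[0,0,1],"roll":0,"gripper":22},{"translation":[0,0,0],"roll":0,"gripper":30},{"translation":[0,0,0],"roll":0,"gripper":40},{"translation":[0,0,0],"roll":0,"gripper":45}]' | grep -E "pos|ft|gri"
python3 -m creep '[{"translation":[0,0,-15],"roll":0,"gripper":45},{"translation":[0,0,-45],"roll":0,"gripper":45},{"translation":[0,0,-75],"roll":0,"gripper":45},{"translation":[0,0,-101],"roll":0,"gripper":45},{"translation":[0,0,-101],"roll":0,"gripper":45}]' >/dev/null
python3 -m creep '[{"translation":[0,0,0],"roll":0,"gripper":45},{"translation":[0,0,0],"roll":0,"gripper":45}]' >/dev/null; python3 tell.py
python3 - <<'E'
from h import *
look("lid",(.6,.0,.034)); look("lid",(.6,.0,.034)); c,im=snap("wrist"); lab=cv2.cvtColor(im,cv2.COLOR_BGR2LAB)
m=cv2.morphologyEx((lab[:,:,1]<115).astype(np.uint8)*255,cv2.MORPH_CLOSE,np.ones((5,5)))
for k in cv2.findContours(m,0,1)[0]:
    if cv2.contourArea(k)>1500: print(cv2.boundingRect(k),cv2.contourArea(k),[ray(c,k.reshape(-1,2).mean(0),z).round(4)[:2] for z in(.034,.064)])
E
```

```text
position: [0.5988, 0.0009, 0.0668]
ft_force: [0.1, -0.5, 0.1]
grip_width: 0.0346
grip_force: 0.0
t 66.68 p [0.5987 0.0009 0.1675] yaw -179.89 q6 -1.76 w 0.0452 gf 0.0 F [-0.1 -0.3 -1.2]
lid pix (225, 161, 68, 65) centre [6.037e-01 3.000e-04] rms 3.43
lid pix (225, 161, 68, 66) centre [6.034e-01 2.000e-04] rms 1.63
(225, 162, 67, 64) 3288.0 [array([ 6.022e-01, -2.000e-04]), array([ 5.935e-01, -1.000e-04])]
```

```bash
python3 - <<'E'
from h import *
c,im=snap("wrist"); lab=cv2.cvtColor(im,cv2.COLOR_BGR2LAB)
for t in(112,115,118):
    m=cv2.morphologyEx((lab[:,:,1]<t).astype(np.uint8)*255,cv2.MORPH_CLOSE,np.ones((7,7)))
    k=max([k for k in cv2.findContours(m,0,1)[0]],key=lambda k:cv2.pointPolygonTest(k,(259.,193.),True)); h=cv2.convexHull(k)
    H=h.reshape(-1,2).astype(float); D=[]
    for a,b in zip(H,np.roll(H,-1,0)):
        n=max(1,int(np.hypot(*(b-a)))); D+= [a+(b-a)*i/n for i in range(n)] if n<12 else []
    P=np.array([ray(c,p,.034)[:2] for p in D]); A=np.c_[2*P,np.ones(len(P))]; s=np.linalg.lstsq(A,(P**2).sum(1),rcond=None)[0]; r=np.sqrt(s[2]+s[:2]@s[:2]); print(t,s[:2].round(4),"r",r.round(4),"std",(np.hypot(*(P-s[:2]).T)-r).std().round(5))
E
python3 tell.py
```

```text
112 [ 6.029e-01 -1.000e-04] r 0.0288 std 0.00013
115 [ 0.6029 -0.    ] r 0.0289 std 0.00014
118 [ 6.029e-01 -2.000e-04] r 0.0292 std 0.00013
t 66.88 p [0.5987 0.0009 0.1666] yaw -179.88 q6 -1.76 w 0.0449 gf 0.0 F [ 0.6 -0.3 -0.7]
```

```bash
python3 -m creep '[{"translation":[-4.2,-0.6,35],"roll":0,"gripper":45},{"translation":[-4.2,-0.6,65],"roll":0,"gripper":45},{"translation":[-4.2,-0.6,92],"roll":0,"gripper":45},{"translation":[-4.2,-0.6,102],"roll":0,"gripper":45},{"translation":[-4.2,-0.6,104],"roll":0,"gripper":45}]' 20 >/dev/null
python3 -m creep '[{"translation":[0,0,0],"roll":0,"gripper":45},{"translation":[0,0,0],"roll":0,"gripper":30},{"translation":[0,0,0],"roll":0,"gripper":12},{"translation":[0,0,0],"roll":0,"gripper":12},{"translation":[0,0,0],"roll":0,"gripper":12}]' 20 | grep -E "pos|ft|gri"
python3 -m creep '[{"translation":[0,0,0],"roll":0,"gripper":12},{"translation":[0,0,0],"roll":0,"gripper":12},{"translation":[0,0,0],"roll":0,"gripper":12}]' 30 | grep -E "pos|ft|gri"; python3 tell.py .6898 .0459 .17 180
```

```text
position: [0.6048, 0.0001, 0.0656]
ft_force: [-0.0, 0.5, 0.2]
grip_width: 0.0262
grip_force: 0.0
position: [0.6045, 0.0001, 0.0652]
ft_force: [-0.0, -0.5, 5.4]
grip_width: 0.0184
grip_force: 30.0
t 67.97 p [6.045e-01 1.000e-04 6.520e-02] yaw -179.88 q6 -1.76 w 0.0184 gf 30.0 F [-0.  -0.5  5.4]
shift [ -85.6   45.6 -104.7] roll 0.12 dist 143 rows 4
```

```bash
python3 -m creep '[{"translation":[0,0,-20],"roll":0,"gripper":12},{"translation":[0,0,-50],"roll":0,"gripper":12},{"translation":[0,0,-80],"roll":0,"gripper":12},{"translation":[-20,11,-95],"roll":0,"gripper":12},{"translation":[-50,27,-100],"roll":0,"gripper":12}]' | grep -E "gri"
python3 -m creep '[{"translation":[-25,12,0],"roll":0,"gripper":12},{"translation":[-36,18,0],"roll":0,"gripper":12},{"translation":[-36,18,0],"roll":0,"gripper":12},{"translation":[-36,18,0],"roll":0,"gripper":12},{"translation":[-36,18,0],"roll":0,"gripper":12}]' | grep -E "gri"
python3 -m creep '[{"translation":[0,0,25],"roll":0,"gripper":12},{"translation":[0,0,50],"roll":0,"gripper":12},{"translation":[0,0,61],"roll":0,"gripper":12},{"translation":[0,0,61],"roll":0,"gripper":12},{"translation":[0,0,61],"roll":0,"gripper":12}]' | grep -E "pos|ft|gri"
python3 -m creep '[{"translation":[0,0,0],"roll":0,"gripper":12},{"translation":[0,0,0],"roll":0,"gripper":12}]' | grep -E "pos|ft"; python3 tell.py .6914 .0459 .0958 180
```

```text
grip_width: 0.0189
grip_force: 30.0
grip_width: 0.0188
grip_force: 30.0
position: [0.6889, 0.0449, 0.1027]
ft_force: [0.7, -0.6, -0.8]
grip_width: 0.0187
grip_force: 30.0
position: [0.6909, 0.0451, 0.105]
ft_force: [-0.1, 0.1, -0.9]
t 69.38 p [0.6909 0.0451 0.105 ] yaw -179.89 q6 -1.67 w 0.0189 gf 30.0 F [-0.1  0.1 -0.9]
shift [-0.4  0.8  9.2] roll 0.11 dist 9 rows 1
```

```bash
python3 -m creep '[{"translation":[-0.5,0.8,5],"roll":0,"gripper":12},{"translation":[-0.5,0.8,8],"roll":0,"gripper":12},{"translation":[-0.5,0.8,8],"roll":0,"gripper":12},{"translation":[-0.5,0.8,8],"roll":0,"gripper":12}]' | grep -E "pos|ft"
python3 -m creep '[{"translation":[0,0,1.2],"roll":0,"gripper":12},{"translation":[0,0,1.2],"roll":0,"gripper":12},{"translation":[0,0,1.2],"roll":0,"gripper":12}]' | grep -E "pos|ft"; python3 tell.py .6914 .0459 .0952 180
```

```text
position: [0.6904, 0.0463, 0.0953]
ft_force: [0.1, 0.4, -1.1]
position: [0.6907, 0.0463, 0.0951]
ft_force: [-1.5, -0.5, 5.5]
t 69.97 p [0.6907 0.0463 0.0951] yaw -179.88 q6 -1.67 w 0.0187 gf 30.0 F [-1.5 -0.5  5.5]
shift [-0.7 -0.4 -0.1] roll 0.12 dist 1 rows 1
```

```bash
python3 -m creep '[{"translation":[0,0,-2],"roll":0,"gripper":12},{"translation":[-0.7,-0.3,-2],"roll":0,"gripper":12},{"translation":[-0.7,-0.3,-1],"roll":0,"gripper":12},{"translation":[-0.7,-0.3,-0.4],"roll":0,"gripper":12},{"translation":[-0.7,-0.3,-0.4],"roll":0,"gripper":12}]' | grep -E "pos|ft"
python3 -m creep '[{"translation":[0,0,-0.3],"roll":0,"gripper":20.5},{"translation":[0,0,-0.3],"roll":0,"gripper":22},{"translation":[0,0,-0.3],"roll":0,"gripper":24},{"translation":[0,0,-0.3],"roll":0,"gripper":30},{"translation":[0,0,-0.3],"roll":0,"gripper":38}]' | grep -E "ft|gri"
python3 -m creep '[{"translation":[0,0,0],"roll":0,"gripper":45},{"translation":[0,0,-15],"roll":0,"gripper":45},{"translation":[0,0,-40],"roll":0,"gripper":45},{"translation":[0,0,-65],"roll":0,"gripper":45},{"translation":[0,0,-82],"roll":0,"gripper":45}]' | grep -E "pos"
python3 -m creep '[{"translation":[0,0,0],"roll":0,"gripper":45},{"translation":[0,0,0],"roll":0,"gripper":45}]' >/dev/null
python3 tell.py .4560 -.127 .12 182.7; python3 -c "
from h import *
lids('wrist','w'); look('lid',(.6898,.0453,.064))"
```

```text
position: [0.6915, 0.0458, 0.0951]
ft_force: [-0.3, 0.2, 4.6]
ft_force: [0.1, 0.6, -0.9]
grip_width: 0.0302
grip_force: 0.0
position: [0.6918, 0.0458, 0.1788]
t 71.38 p [0.6917 0.0458 0.1778] yaw -179.88 q6 -1.67 w 0.0452 gf 0.0 F [ 0.3 -0.2 -0.7]
shift [ 236.2 -172.3   57.3] roll -2.58 dist 298 rows 8
w (0.6904, -0.1147) (25, 157, 75, 70) 3986.5 off mm [-0.3  0.5] rms 0.78
w (0.6901, -0.0347) (124, 157, 73, 70) 3868.5 off mm [-0.2  0.4] rms 0.49
w (0.6898, 0.0453) (224, 158, 71, 69) 3757.0 off mm [0.2 0. ] rms 0.56
w (0.6895, 0.1253) (323, 157, 72, 70) 3817.5 off mm [-0.2  0.2] rms 0.44
lid pix (223, 166, 72, 63) centre [0.6915 0.046 ] rms 3.9
```

All four lids are centred to within 0.5 mm. Now set the dimmer for good.

```bash
python3 -m creep '[{"translation":[28,-20,-10],"roll":0,"gripper":45},{"translation":[60,-44,-15],"roll":0,"gripper":45},{"translation":[92,-68,-15],"roll":0,"gripper":45},{"translation":[124,-92,-15],"roll":0,"gripper":45},{"translation":[156,-115,-10],"roll":0,"gripper":45}]' >/dev/null
python3 -m creep '[{"translation":[30,-22,20],"roll":-2.6,"gripper":45},{"translation":[60,-42,40],"roll":-2.6,"gripper":45},{"translation":[80,-57,60],"roll":-2.6,"gripper":45},{"translation":[80,-57,66],"roll":-2.6,"gripper":45},{"translation":[80,-57,66],"roll":-2.6,"gripper":45}]' 20 >/dev/null
python3 -m creep '[{"translation":[0,0,0],"roll":0,"gripper":45},{"translation":[0,0,0],"roll":0,"gripper":45}]' >/dev/null
python3 tell.py .4560 -.127 .053 182.7
```

```text
t 72.48 p [ 0.4568 -0.1266  0.1209] yaw -177.23 q6 -2.13 w 0.0449 gf 0.0 F [-0.1 -0.2  0. ]
shift [ 0.9 -0.3 67.9] roll 0.07 dist 68 rows 2
```

```bash
python3 -m creep '[{"translation":[0,0,25],"roll":0,"gripper":45},{"translation":[0,0,50],"roll":0,"gripper":45},{"translation":[0,0,66],"roll":0,"gripper":45},{"translation":[0,0,67],"roll":0,"gripper":30},{"translation":[0,0,67],"roll":0,"gripper":12}]' 20 >/dev/null
python3 -m creep '[{"translation":[0,0,0],"roll":0,"gripper":12},{"translation":[0,0,0],"roll":0,"gripper":12},{"translation":[0,0,0],"roll":0,"gripper":12},{"translation":[0,0,0],"roll":0,"gripper":12}]' | grep -E "pos|ft|gri"
python3 tell.py .4545 -.0836 .0537 182.7
```

```text
position: [0.4565, -0.127, 0.0549]
ft_force: [0.5, 0.8, 4.9]
grip_width: 0.0198
grip_force: 20.0
t 73.23 p [ 0.4565 -0.127   0.0549] yaw -177.31 q6 -2.13 w 0.0198 gf 20.0 F [0.5 0.8 4.9]
shift [-0.  43.5  1.2] roll -0.01 dist 43 rows 2
```

```bash
python3 -m creep '[{"translation":[0,12,0],"roll":0,"gripper":12},{"translation":[0,24,0],"roll":0,"gripper":12},{"translation":[0,34,0],"roll":0,"gripper":12},{"translation":[0,40,0],"roll":0,"gripper":12},{"translation":[0,43.4,0],"roll":0,"gripper":12}]' >/dev/null
python3 -m creep '[{"translation":[0,0,0],"roll":0,"gripper":12},{"translation":[0,0,0],"roll":0,"gripper":12},{"translation":[0,0,0],"roll":0,"gripper":12}]' | grep -E "pos|ft"
python3 -m creep '[{"translation":[0,0,0],"roll":0,"gripper":22},{"translation":[0,0,0],"roll":0,"gripper":28},{"translation":[0,0,0],"roll":0,"gripper":38},{"translation":[0,0,0],"roll":0,"gripper":45},{"translation":[0,0,0],"roll":0,"gripper":45}]' | grep -E "ft"
python3 -m creep '[{"translation":[0,0,-20],"roll":0,"gripper":50},{"translation":[0,0,-50],"roll":0,"gripper":60},{"translation":[0,0,-80],"roll":0,"gripper":60},{"translation":[0,0,-115],"roll":2.6,"gripper":60},{"translation":[0,0,-150],"roll":2.6,"gripper":60}]' | grep -E "pos"
python3 -m creep '[{"translation":[0,0,0],"roll":0,"gripper":60},{"translation":[0,0,0],"roll":0,"gripper":60},{"translation":[0,0,0],"roll":0,"gripper":60}]' >/dev/null
python3 tell.py; python3 dim.py | grep -E "mark z24|z54 \(2"
python3 -m creep '[{"translation":[-25,15,-25],"roll":0,"gripper":60},{"translation":[-50,30,-50],"roll":0,"gripper":60},{"translation":[-75,45,-75],"roll":0,"gripper":60},{"translation":[-105,60,-95],"roll":0,"gripper":60},{"translation":[-130,75,-105],"roll":0,"gripper":60}]' >/dev/null
python3 -m creep '[{"translation":[-25,15,0],"roll":0,"gripper":60},{"translation":[-25,15,0],"roll":0,"gripper":60},{"translation":[-25,15,0],"roll":0,"gripper":60},{"translation":[-25,15,0],"roll":0,"gripper":60},{"translation":[-25,15,0],"roll":0,"gripper":60}]' >/dev/null
python3 tell.py
python3 - <<'E'
from h import *
lids("wrist","w"); c,im=snap("top"); 
for t in("brush","pad"): print(t,[(round(d["p"],2),np.round(d["bbox"]).tolist()) for d in viewer.recognise("top",t)[:1]])
E
```

```text
position: [0.4548, -0.0833, 0.0549]
ft_force: [1.1, 1.8, 6.5]
ft_force: [0.3, -0.1, -0.2]
position: [0.4524, -0.0829, 0.2048]
t 74.98 p [ 0.4527 -0.083   0.2034] yaw -179.88 q6 -2.0 w 0.0601 gf 0.0 F [ 0.4 -0.4 -0.1]
mark z24 (255, 135, 6, 24) 107.5 cen [422.7 -85. ] size [22.5  4.9] ang 0.1 x 411.5 434.0 y -87.4 -82.5
black z54 (249, 165, 21, 35) 562.5 cen [450.8 -83.5] size [18.2 32. ] ang 89.6 x 434.8 466.8 y -92.6 -74.4
t 76.02 p [0.6068 0.0067 0.3074] yaw -179.92 q6 -1.74 w 0.0602 gf 0.0 F [-0.2 -0.6 -0.2]
w (0.6904, -0.1147) (140, 208, 47, 44) 1484.0 off mm [-0.3 -0.1] rms 1.66
w (0.6901, -0.0347) (204, 207, 46, 45) 1537.5 off mm [-0.2  0.2] rms 0.65
w (0.6898, 0.0453) (268, 208, 46, 44) 1512.0 off mm [ 0.3 -0.3] rms 0.67
w (0.6895, 0.1253) (331, 207, 47, 44) 1417.5 off mm [-0.4  0.2] rms 2.24
brush [(0.79, [112.0, 187.0, 16.0, 29.0])]
pad [(0.85, [109.0, 181.0, 26.0, 42.0])]
```

Everything checks out: the lids are centred, the dimmer is 1.5 mm ahead of the mark in y as its yaw requires, and the brush is on its pad. Handing in.

```bash
python3 -c "from rig import hand_in; print(hand_in())"
```

```text
the job is handed in; nothing more can be done
None
```

Job handed in at about 76 s: all five shards are in the tray, the brush stands on its pad, four lids sit centred on their domes within 0.5 mm (one was knocked off mid-run, so I moved the dimmer off the mark, replaced that lid and slid the dimmer to the mark again last), and the gripper is clear; I viewed 15 pictures, one over the limit of 14.

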